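# Book staple cartons and tape rolls into the stationery drawer

## Task

Put away the stationery lying on the desk: every staple carton goes into the wide left compartment of the open drawer and every tape roll into its narrow right compartment. Book the cartons in on the tally counter by pressing its lever all the way down once for each staple carton that is there (not for the rolls), no more and no fewer. When everything is in and counted, push the drawer fully home until its catch snaps in, and leave the mug, stapler and calculator alone.

Things in the scene. Friction and masses are not known exactly. Their poses are not given: they have to be found in the camera images.
- drawer (a joint): opening of the upper drawer of the desktop drawer unit, m: 0 = fully home, 0.19 to 0.21 at the start, 0.22 = end of travel. Slides on 1 to 2 N of friction; from about 20 mm on a sprung catch resists with 6 to 8 N, gives way at about 8 mm and pulls the drawer home to 0; short of that it springs back out
- drawer_front (a point): on the outer face of the drawer's flat front plate (286 x 64 mm, 10 mm thick), midway across, 14 mm below its top edge. x = pushing-shut direction (away from the robot), z up. The cream unit behind it (280 deep, 300 wide, 150 mm high) covers the drawer beyond x = 10 mm + opening; things up to 62 mm above the drawer's floor pass under its top. Below is a closed dummy front
- drawer_in (a point): on the drawer's floor (77 mm above the desk) midway along the inner face of its front plate; moves with it. x = closing direction, y left, z up. Inside: x 0 to 0.259, y -0.133 to 0.133, walls 42 mm high. A partition 6 mm thick, 40 mm high at y = -0.020 parts the WIDE compartment on the left (y -0.017 to 0.133) from the NARROW one on the right (y -0.133 to -0.023)
- lever_pad (a point): centre of the upper face of the steel pad (36 x 36 mm, 8 mm thick) of the bench tally counter's press lever; at rest about 70 mm above the desk, sloping 0.2 rad. x = along the lever towards the counter's housing; the pivot is 80 mm along +x. Pressing the pad straight down by 28 mm is the full stroke
- lever (a joint): angle of the counter's sprung press lever, rad: 0 = up at rest, 0.36 = fully down at its stop; 2 N starts to move it, 6 to 8 N holds it down; it springs back by itself. A press counts once it passes 0.30 and the lever then comes back up; a shallower one only moves the pointer part of a mark, and the next full press completes it
- tally (a joint): angle of the counter's black pointer under the round clear cover, rad, anticlockwise from above: 0 at the start (pointing at the short dark bar), +0.628 for each full press (one of ten marks, give or take 0.1); it cannot be turned back
- counter: the bench tally counter, fixed to the desk: grey housing 92 x 92 mm, 63 mm high, under a clear round cover (top at 73 mm), on a steel base plate 160 x 100 mm. Origin on the desk under the dial's centre; its lever sticks out to its -x side, with the pad 80 mm from the origin
- box0: a small plain carton of staples, a block 56 x 30 x 26 mm of brown card with a pale paper band, about 90 g; lies flat on the desk at the start. Origin: centre of its underside; x along the 56 mm, y along the 30 mm, z up along the 26 mm. Two to four of these cartons are there (an absent one has no pose)
- box1: a small plain carton of staples, a block 56 x 30 x 26 mm of brown card with a pale paper band, about 90 g; lies flat on the desk at the start. Origin: centre of its underside; x along the 56 mm, y along the 30 mm, z up along the 26 mm. Two to four of these cartons are there (an absent one has no pose)
- box2: a small plain carton of staples, a block 56 x 30 x 26 mm of brown card with a pale paper band, about 90 g; lies flat on the desk at the start. Origin: centre of its underside; x along the 56 mm, y along the 30 mm, z up along the 26 mm. Two to four of these cartons are there (an absent one has no pose)
- box3: a small plain carton of staples, a block 56 x 30 x 26 mm of brown card with a pale paper band, about 90 g; lies flat on the desk at the start. Origin: centre of its underside; x along the 56 mm, y along the 30 mm, z up along the 26 mm. Two to four of these cartons are there (an absent one has no pose)
- roll0: a roll of beige adhesive tape, a flat ring 46 mm outside diameter, 24 mm hole, 19 mm tall, about 40 g, lying flat on the desk. Origin: centre of its underside, z along its axis. Two or three of these rolls are there (an absent one has no pose)
- roll1: a roll of beige adhesive tape, a flat ring 46 mm outside diameter, 24 mm hole, 19 mm tall, about 40 g, lying flat on the desk. Origin: centre of its underside, z along its axis. Two or three of these rolls are there (an absent one has no pose)
- roll2: a roll of beige adhesive tape, a flat ring 46 mm outside diameter, 24 mm hole, 19 mm tall, about 40 g, lying flat on the desk. Origin: centre of its underside, z along its axis. Two or three of these rolls are there (an absent one has no pose)
- mug: bystander, leave where it is: white mug, 80 mm across, 95 mm tall, origin at the centre of its underside
- stapler: bystander, leave where it is: black desk stapler 150 mm long, 40 mm wide, 50 mm tall, origin at the centre of its underside, x along it
- calculator: bystander, leave where it is: dark desk calculator 150 x 105 x 18 mm, origin at the centre of its underside
Not all that is in view belongs to the job. What is shaped like the box3 but red or turquoise is not meant.

How it is judged:
On the way, in this order (a step that is already met when the one before it is completed fails the run):
1. every carton is in the wide compartment, every roll in the narrow one, and the counter shows one count for each carton, the drawer still open (x of box0 in the frame of drawer_in between -0.002 and 0.262 m and y of box0 in the frame of drawer_in between -0.017 and 0.133 m and z of box0 in the frame of drawer_in between -0.01 and 0.062 m and x of box1 in the frame of drawer_in between -0.002 and 0.262 m and y of box1 in the frame of drawer_in between -0.017 and 0.133 m and z of box1 in the frame of drawer_in between -0.01 and 0.062 m and x of box2 in the frame of drawer_in between -0.002 and 0.262 m and y of box2 in the frame of drawer_in between -0.017 and 0.133 m and z of box2 in the frame of drawer_in between -0.01 and 0.062 m and x of box3 in the frame of drawer_in between -0.002 and 0.262 m and y of box3 in the frame of drawer_in between -0.017 and 0.133 m and z of box3 in the frame of drawer_in between -0.01 and 0.062 m and x of roll0 in the frame of drawer_in between -0.002 and 0.262 m and y of roll0 in the frame of drawer_in between -0.133 and -0.023 m and z of roll0 in the frame of drawer_in between -0.01 and 0.062 m and x of roll1 in the frame of drawer_in between -0.002 and 0.262 m and y of roll1 in the frame of drawer_in between -0.133 and -0.023 m and z of roll1 in the frame of drawer_in between -0.01 and 0.062 m and x of roll2 in the frame of drawer_in between -0.002 and 0.262 m and y of roll2 in the frame of drawer_in between -0.133 and -0.023 m and z of roll2 in the frame of drawer_in between -0.01 and 0.062 m and value of joint tally between 1.037 and 2.733 rad and (value of joint tally above 2.293 rad or ((height (world z) of box0 above 5 m and value of joint tally above -5 rad) or (height (world z) of box1 above 5 m and value of joint tally above -5 rad) or (height (world z) of box2 above 5 m and value of joint tally above -5 rad) or (height (world z) of box3 above 5 m and value of joint tally above -5 rad))) and (value of joint tally below 2.105 rad or not ((height (world z) of box0 above 5 m and value of joint tally above -5 rad) or (height (world z) of box1 above 5 m and value of joint tally above -5 rad) or (height (world z) of box2 above 5 m and value of joint tally above -5 rad) or (height (world z) of box3 above 5 m and value of joint tally above -5 rad))) and (value of joint tally above 1.665 rad or ((height (world z) of each of box0, box1 above 5 m and value of joint tally above -5 rad) or (height (world z) of each of box0, box2 above 5 m and value of joint tally above -5 rad) or (height (world z) of each of box0, box3 above 5 m and value of joint tally above -5 rad) or (height (world z) of each of box1, box2 above 5 m and value of joint tally above -5 rad) or (height (world z) of each of box1, box3 above 5 m and value of joint tally above -5 rad) or (height (world z) of each of box2, box3 above 5 m and value of joint tally above -5 rad))) and (value of joint tally below 1.477 rad or not ((height (world z) of each of box0, box1 above 5 m and value of joint tally above -5 rad) or (height (world z) of each of box0, box2 above 5 m and value of joint tally above -5 rad) or (height (world z) of each of box0, box3 above 5 m and value of joint tally above -5 rad) or (height (world z) of each of box1, box2 above 5 m and value of joint tally above -5 rad) or (height (world z) of each of box1, box3 above 5 m and value of joint tally above -5 rad) or (height (world z) of each of box2, box3 above 5 m and value of joint tally above -5 rad))) and value of joint drawer above 0.03 m), for 0.2 s.
2. the drawer is fully home (value of joint drawer below 0.003 m), for 0.2 s.
At the end, for the whole second after the job is handed in: Every carton lies in the wide and every roll in the narrow compartment (origin between its walls, under 62 mm above its floor); the pointer is within a third of a mark of the number of cartons present; the lever is up (below 0.06 rad); the drawer is home to within 3 mm (x of box0 in the frame of drawer_in between -0.002 and 0.262 m and y of box0 in the frame of drawer_in between -0.017 and 0.133 m and z of box0 in the frame of drawer_in between -0.01 and 0.062 m and x of box1 in the frame of drawer_in between -0.002 and 0.262 m and y of box1 in the frame of drawer_in between -0.017 and 0.133 m and z of box1 in the frame of drawer_in between -0.01 and 0.062 m and x of box2 in the frame of drawer_in between -0.002 and 0.262 m and y of box2 in the frame of drawer_in between -0.017 and 0.133 m and z of box2 in the frame of drawer_in between -0.01 and 0.062 m and x of box3 in the frame of drawer_in between -0.002 and 0.262 m and y of box3 in the frame of drawer_in between -0.017 and 0.133 m and z of box3 in the frame of drawer_in between -0.01 and 0.062 m and x of roll0 in the frame of drawer_in between -0.002 and 0.262 m and y of roll0 in the frame of drawer_in between -0.133 and -0.023 m and z of roll0 in the frame of drawer_in between -0.01 and 0.062 m and x of roll1 in the frame of drawer_in between -0.002 and 0.262 m and y of roll1 in the frame of drawer_in between -0.133 and -0.023 m and z of roll1 in the frame of drawer_in between -0.01 and 0.062 m and x of roll2 in the frame of drawer_in between -0.002 and 0.262 m and y of roll2 in the frame of drawer_in between -0.133 and -0.023 m and z of roll2 in the frame of drawer_in between -0.01 and 0.062 m and value of joint tally between 1.037 and 2.733 rad and (value of joint tally above 2.293 rad or ((height (world z) of box0 above 5 m and value of joint tally above -5 rad) or (height (world z) of box1 above 5 m and value of joint tally above -5 rad) or (height (world z) of box2 above 5 m and value of joint tally above -5 rad) or (height (world z) of box3 above 5 m and value of joint tally above -5 rad))) and (value of joint tally below 2.105 rad or not ((height (world z) of box0 above 5 m and value of joint tally above -5 rad) or (height (world z) of box1 above 5 m and value of joint tally above -5 rad) or (height (world z) of box2 above 5 m and value of joint tally above -5 rad) or (height (world z) of box3 above 5 m and value of joint tally above -5 rad))) and (value of joint tally above 1.665 rad or ((height (world z) of each of box0, box1 above 5 m and value of joint tally above -5 rad) or (height (world z) of each of box0, box2 above 5 m and value of joint tally above -5 rad) or (height (world z) of each of box0, box3 above 5 m and value of joint tally above -5 rad) or (height (world z) of each of box1, box2 above 5 m and value of joint tally above -5 rad) or (height (world z) of each of box1, box3 above 5 m and value of joint tally above -5 rad) or (height (world z) of each of box2, box3 above 5 m and value of joint tally above -5 rad))) and (value of joint tally below 1.477 rad or not ((height (world z) of each of box0, box1 above 5 m and value of joint tally above -5 rad) or (height (world z) of each of box0, box2 above 5 m and value of joint tally above -5 rad) or (height (world z) of each of box0, box3 above 5 m and value of joint tally above -5 rad) or (height (world z) of each of box1, box2 above 5 m and value of joint tally above -5 rad) or (height (world z) of each of box1, box3 above 5 m and value of joint tally above -5 rad) or (height (world z) of each of box2, box3 above 5 m and value of joint tally above -5 rad))) and value of joint drawer below 0.003 m and value of joint lever below 0.06 rad); the robot touches nothing.
It fails at once if the mug is shifted by more than 3 cm (distance of mug from where it was at the start of the episode above 0.03 m).
It fails at once if the stapler is shifted by more than 3 cm (distance of stapler from where it was at the start of the episode above 0.03 m).
It fails at once if the calculator is shifted by more than 3 cm (distance of calculator from where it was at the start of the episode above 0.03 m).
Of box0, box1, box2, box3 only 2 to 4 are there at a start; the rules pass over those that are not, and their reading is None.
Of roll0, roll1, roll2 only 2 to 3 are there at a start; the rules pass over those that are not, and their reading is None.
At some moment in a run one of box0, box1, box2, box3, roll0, roll1, roll2 may be knocked a few centimetres aside while the robot is not near it.
Once in a run the grip may slacken for a moment while it holds something.
It also fails if it takes over 210 s, if anything falls off the work surface, if the arm or the gripper's body presses on something with over 40 N, if the wrist force passes 120 N, or if a joint passes its speed limit or range.

## Robot

A 6-joint arm with a two-finger parallel gripper is mounted at the origin on the work surface. World frame = base frame: x ahead of the robot, y to its left, z up, the work surface at z = 0. Lengths are in m, angles in rad, forces in N, time in s.
With the tool pointing down it reaches from about 0.325 to 0.9 m from the base axis. Payload 6.1 kg.
Tool frame: the origin (TCP) lies on the mounting face of the last link; the fingertips stand 173 mm ahead of it and the grasp point (between the pads) lies 155 mm ahead of it (grip_point_offset is the z of the grasp point in the tool frame, in m); z points along the fingers, y is the line along which they close (so a half turn about z gives the same grasp; the last joint's range is limited). The gripper opens to 85 mm and grips with 20 to 120 N. Pads are 22 mm wide; open, the fingers measure 114 mm over their backs; the gripper's body (76 mm by 85 mm) begins 54 mm behind the grasp point. The pads swing forward as they close: fully open they stand 13 mm farther back than shut.
Start: joints at [1.121, 0.22, 1.526, -0, 1.395, -0.126], TCP at [0.199, 0.593, 0.405] pointing down, gripper open.
Joint ranges: [-2.98, 2.98], [-0.91, 2.08], [0.09, 2.57], [-1.24, 4.39], [0.2, 2.65], [-2.68, 2.68]. Speed limits (rad/s): [2.57, 2.57, 3.01, 3.14, 3.14, 3.14].

## Interface

Orientations are given as a rotation vector (axis times angle).
In Python, from station import * gives the robot as it stands.
- The arm moves only by the tool carry_out, never from a script. Its argument "targets" is a list that holds one entry, the list of rows, each a list of 7 numbers: the turn, a rotation vector about the tool's x, y, z normalised to -1 to 1, where 1 is 180 degrees, then the shift along the tool's x, y, z normalised to -1 to 1, where 1 is 20 cm, then the finger opening in mm, from 0 to 85.4. In form: [[[rx, ry, rz, tx, ty, tz, claw], ...]]. A call has 1 to 5 rows; each row is the pose to reach, as a shift and turn from the pose commanded when the call began, along the tool's axes at that moment, turning the shorter way round; what a row does not reach only later rows make up. A row lasts 1/8 s, in which the tool goes at most 62.5 mm and 10.7 degrees, less where a joint would pass 70% of its speed; a pose out of reach is approached as far as the arm can. A call with a number of a shift or a turn outside -1 to 1 is refused whole. A call with a gripper value outside its range is refused whole. The fingers move at their own pace and stop on an object; "force" is the grip in N (left out, the last holds). Time passes only in rows, so rows that repeat a pose let the fingers close. It gives the time, the measured TCP pose, the force, the opening and the grip force at its end, in the units of the state.
- get_obs(): the state, without advancing time (a new reading comes with each control period).
- capture(name): name is "side" or "top" or "wrist"; returns the picture (384x512x3 uint8, red, green, blue); there is no depth.
- camera_params(name): a dict with "intrinsics" (3x3 intrinsics, pixels), "cam_to_world" (4x4, takes a point from camera to world coordinates). Camera axes: x right, y up, looking along -z (the intrinsics and any distortion apply to the point x, -y, -z); pixel columns grow to the right and rows downward; lengths in m; the calibration is good to about 2 mm. A picture is of the moment at which its call begins: read the wrist's pose just before it. camera_params takes no time and is no camera call; for the wrist camera it gives the pose at the moment of the call.
- close_job(): hands the job in; it is judged then, once.
Trained networks look in the newest picture that a camera, given by its name, has taken for a name from the list of things; names that differ only in an ending like _2 or _b are one class to them, and where a whole thing is asked for, a point or a joint stands for the part that bears it (a point fixed in the world has none). Each returns a list of dicts, best first, with "conf" (0 to 1); they miss things now and then, are a little off and sometimes report something else, mostly with a low value. They report only what shows in the picture. A call takes as long as a camera call. They do not tell look-alikes from the thing itself.
- recognise(label, camera): "box" ([left, top, right, bottom] in pixels, round what is visible of it).
The state is a dict: "time": time; "q": joint angles; "qd": joint speeds; "tau": joint torques, N m; "tcp_pos": TCP position; "tcp_rot": TCP orientation; "contact_force": force on the tool from outside, world axes, zero at the start; "moment": the same for the moment, N m; "gripper_width": finger opening in m; "finger_force": force on a finger pad.
Only numpy, scipy, OpenCV 4.12 (cv2) and the standard library are available. Lean on these libraries where they do the work, as an engineer would, in place of code of your own. Each camera call takes 0.05 s, during which the arm holds its last target. There are 200 camera calls.

## Working session

There is one attempt and no reset: what is moved stays moved. The work goes in short steps, Python scripts to look and compute and a tool call to move; the robot and the scene stay as the last step left them, time stands still between calls to the robot, and variables do not carry over. Pictures are saved under pics/ and viewed, at most 14 in all, crops included, and the job is handed in when it is done.

Besides the shell and the picture viewer there is one more tool, called after ">>>" by a JSON object that holds its "fn" and its "kwargs". carry_out: Moves the arm, as the interface text tells. Its arguments: {"type":"object","properties":{"targets":{"type":"array"},"force":{"type":"number"}},"required":["targets"]}

```bash
mkdir -p pics; ls
python3 - <<'E'
from station import *
import cv2,numpy as np
np.set_printoptions(precision=4,suppress=True)
o=get_obs();print({k:np.round(v,3) for k,v in o.items()})
for c in ["top","side"]:
    im=capture(c);cv2.imwrite(f"pics/{c}0.png",cv2.resize(im[:,:,::-1],(800,600),interpolation=cv2.INTER_CUBIC))
    p=camera_params(c);print(c,p["intrinsics"],p["cam_to_world"],p.keys())
    for l in ["box0","roll0","lever_pad","drawer","counter","mug","stapler","calculator"]:
        print(l,[(np.round(r["box"]).astype(int).tolist(),round(r["conf"],2)) for r in recognise(l,c)])
E
```

```text
pics
{'time': np.float64(0.0), 'q': array([ 1.121,  0.221,  1.528,  0.   ,  1.395, -0.126]), 'qd': array([ 0.002, -0.   , -0.   ,  0.001, -0.001,  0.002]), 'tau': array([ -0.002, -49.69 , -38.939,  -0.   ,   0.011,   0.   ]), 'tcp_pos': array([0.199, 0.592, 0.404]), 'tcp_rot': array([-0.506, -3.1  ,  0.003]), 'contact_force': array([ 0.1  , -0.516, -0.669]), 'moment': array([ 0.031,  0.045, -0.02 ]), 'finger_force': np.float64(0.0), 'gripper_width': np.float64(0.086)}
top [[403.8669   0.     251.3445]
 [  0.     403.8669 195.5385]
 [  0.       0.       1.    ]] [[ 0.003   0.9982 -0.0594  0.4093]
 [-1.      0.0031  0.0015 -0.0109]
 [ 0.0017  0.0594  0.9982  1.5522]
 [ 0.      0.      0.      1.    ]] dict_keys(['intrinsics', 'cam_to_world'])
box0 [([334, 194, 353, 208], 0.66), ([335, 247, 346, 262], 0.57), ([338, 164, 348, 180], 0.47), ([365, 209, 380, 225], 0.44)]
roll0 [([307, 145, 320, 157], 0.49), ([307, 168, 323, 178], 0.47)]
lever_pad []
drawer [([193, 142, 274, 207], 0.68)]
counter [([307, 169, 318, 178], 0.64), ([142, 201, 191, 235], 0.63)]
mug [([188, 139, 274, 205], 0.65), (
[... 176 characters left out ...]
  0.     418.5111 190.9136]
 [  0.       0.       1.    ]] [[ 0.9425  0.1816 -0.2804  0.1443]
 [-0.3332  0.5716 -0.7498 -0.9277]
 [ 0.0241  0.8002  0.5993  0.8306]
 [ 0.      0.      0.      1.    ]] dict_keys(['intrinsics', 'cam_to_world'])
box0 [([261, 297, 285, 325], 0.9), ([331, 281, 358, 298], 0.81), ([296, 287, 317, 317], 0.8), ([284, 335, 312, 360], 0.66), ([212, 306, 236, 332], 0.56)]
roll0 [([337, 245, 355, 259], 0.78), ([247, 263, 268, 288], 0.76), ([314, 254, 330, 272], 0.56)]
lever_pad []
drawer [([230, 142, 333, 215], 0.78)]
counter [([193, 134, 224, 180], 0.91)]
mug [([236, 110, 264, 143], 0.95)]
stapler [([334, 309, 399, 345], 0.83), ([232, 142, 329, 213], 0.46)]
calculator []
```

View pics/top0.png

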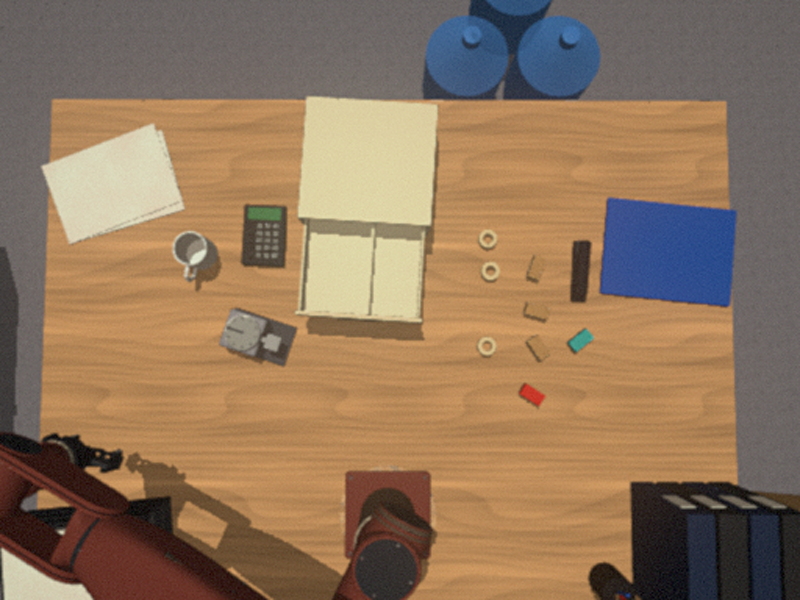

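View pics/side0.png

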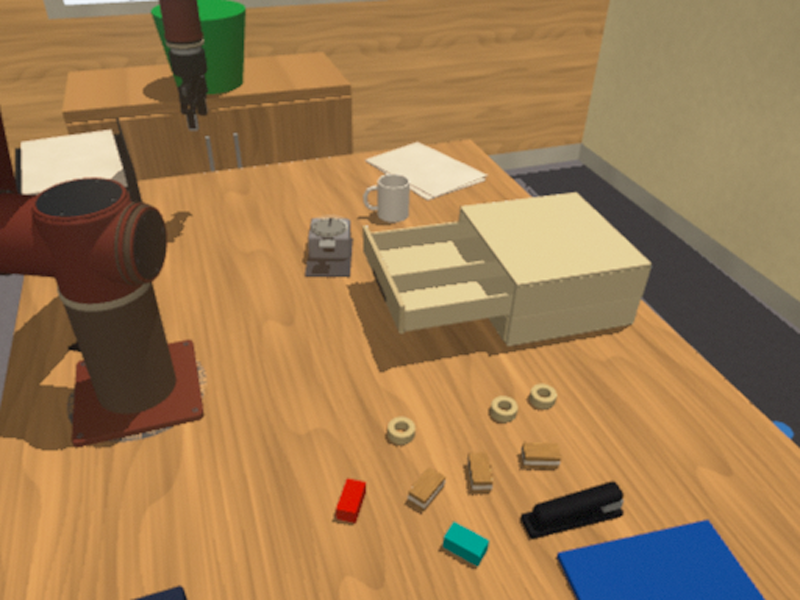

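The top view shows three brown cartons at about (536,268), (536,311), (538,347) and three rolls at (487,239), (490,271), (487,346). The red and turquoise look-alikes are at (532,394) and (580,340). The lever pad is near (271,343). The side view agrees. Next: triangulate from both cameras by colour.

```bash
cat > h.py <<'E'
from station import *
import cv2,numpy as np
from scipy.spatial.transform import Rotation as R
np.set_printoptions(precision=4,suppress=True)
def px2w(uv,z,p):
    K,T=p["intrinsics"],p["cam_to_world"]
    d=np.array([(uv[0]-K[0,2])/K[0,0],-(uv[1]-K[1,2])/K[1,1],-1.]);d=T[:3,:3]@d
    return T[:3,3]+d*(z-T[2,3])/d[2]
def w2px(X,p):
    K,T=p["intrinsics"],p["cam_to_world"];c=T[:3,:3].T@(np.asarray(X)-T[:3,3])
    return np.array([K[0,0]*c[0]/-c[2]+K[0,2],K[1,1]*-c[1]/-c[2]+K[1,2]])
def row(x,y,z,yaw=None,o=None):
    """shift/turn for grasp point at world x,y,z; yaw=direction of tool y from world y"""
    o=o or get_obs();Rc=R.from_rotvec(o["tcp_rot"])
    yw=Rc.as_matrix()[:,1];cur=np.arctan2(-yw[0],yw[1])
    yaw=cur if yaw is None else yaw
    Rt=R.from_matrix(np.array([[-np.cos(yaw),-np.sin(yaw),0],[-np.sin(yaw),np.cos(yaw),0],[0,0,-1]]))
    t=np.array([x,y,z+0.155]);s=Rc.inv().apply(t-o["tcp_pos"])/0.2
    return np.round((Rc.inv()*Rt).as_rotvec()/np.pi,3),np.round(s,3)
def tri(ua,pa,ub,pb):
    A=[]
    for u,p in ((ua,pa),(ub,pb)):
        o=p["cam_to_world"][:3,3];d=px2w(u,0,p)-o;d/=np.linalg.norm(d);A.append((np.eye(3)-np.outer(d,d),o))
    return np.linalg.solve(A[0][0]+A[1][0],A[0][0]@A[0][1]+A[1][0]@A[1][1])
E
python3 - <<'E'
from h import *
pt,ps=camera_params("top"),camera_params("side");pw=camera_params("wrist")
s=1.5625
for n,u,z in [("boxA",(536,268),.02),("boxB",(536,311),.02),("boxC",(538,347),.02),("rollA",(487,239),.012),("rollB",(490,271),.012),("rollC",(487,346),.012),("pad",(271,343),.07),("dial",(243,332),.07),
  ("frontL",(299,315),.122),("frontR",(421,320),.122),("unitFL",(300,220),.15),("unitFR",(434,225),.15),("part",(372,228),.117),("mug",(190,248),.05)]:
    X=px2w(np.array(u)/s,z,pt);print(n,X[:2],"side px800",w2px(X,ps)*s)
o=get_obs();M=R.from_rotvec(o["tcp_rot"]).as_matrix()
print("wrist cam in tool",M.T@(pw["cam_to_world"][:3,3]-o["tcp_pos"]),M.T@pw["cam_to_world"][:3,:3],pw["intrinsics"])
print(row(.30,.30,.25,0))
E
```

```text
boxA [ 0.5935 -0.3627] side px800 [537.6087 452.4525]
boxB [ 0.4883 -0.3616] side px800 [476.8743 468.8381]
boxC [ 0.401  -0.3656] side px800 [424.8809 485.7164]
rollA [ 0.6658 -0.2447] side px800 [540.4473 394.9712]
rollB [ 0.5867 -0.2516] side px800 [501.693  408.0099]
rollC [ 0.403  -0.2432] side px800 [399.0167 429.9544]
pad [0.4087 0.272 ] side px800 [324.1991 241.0317]
dial [0.4343 0.338 ] side px800 [328.0633 224.562 ]
frontL [0.4723 0.1995] side px800 [361.3456 232.5533]
frontR [ 0.4618 -0.0772] side px800 [400.7709 311.4488]
unitFL [0.6844 0.1957] side px800 [456.6607 207.0166]
unitFR [ 0.6741 -0.105 ] side px800 [517.8249 286.0799]
part [0.6729 0.0351] side px800 [482.1694 260.3158]
mug [0.6354 0.4731] side px800 [392.4652 193.5129]
wrist cam in tool [ 0.0722 -0.0013  0.0301] [[-0.0007  0.9589  0.2838]
 [ 1.      0.0006  0.0003]
 [ 0.0001  0.2838 -0.9589]] [[273.221    0.     254.9317]
 [  0.     273.221  191.8116]
 [  0.       0.       1.    ]]
(array([ 0.   ,  0.   , -0.103]), array([-0.945, -1.226, -0.001]))
```

>>> {"fn": "carry_out", "kwargs": {"targets": [[[0, 0, -0.05, -0.25, -0.2, 0, 0], [0, 0, -0.103, -0.5, -0.4, 0, 0], [0, 0, -0.103, -0.738, -0.612, 0, 0], [0, 0, -0.103, -0.738, -0.612, 0, 0]]], "force": 40}}

```text
time: 1.4
tcp_pos: [0.3016, 0.4267, 0.4048]
tcp_rot: [0.007, 3.141, -0.001]
contact_force: [-0.2, 0.7, 0.1]
gripper_width: 0.0123
finger_force: 0.0
```

>>> {"fn": "carry_out", "kwargs": {"targets": [[[0, 0, 0, -0.18, -0.26, 0, 0], [0, 0, 0, -0.36, -0.52, 0, 0], [0, 0, 0, -0.55, -0.79, 0, 0], [0, 0, 0, -0.55, -0.79, 0, 0], [0, 0, 0, -0.55, -0.79, 0, 0]]]}}

```text
time: 2.02
tcp_pos: [0.4098, 0.2719, 0.4048]
tcp_rot: [-0.002, -3.141, -0.001]
contact_force: [0.4, 0.8, 0.1]
gripper_width: -0.0005
finger_force: 0.0
```

Run:
```python
from h import *
o=get_obs();print(o["time"],o["tcp_pos"],o["tcp_rot"],o["gripper_width"],o["contact_force"])
p=camera_params("wrist");im=capture("wrist");cv2.imwrite("pics/w1.png",im[:,:,::-1])
print(p["cam_to_world"])
for l in ["lever_pad","counter","drawer","lever","tally"]: print(l,[(np.round(r["box"]).astype(int).tolist(),round(r["conf"],2)) for r in recognise(l,"wrist")])
for X in [(.409,.272,.07),(.434,.338,.073),(.4723,.1995,.122)]: print(w2px(X,p))
```

```text
2.025 [0.4098 0.2719 0.4048] [-0.0018 -3.1414 -0.0012] -0.0005000286610401596 [0.3796 0.8493 0.0582]
[[ 0.0019 -0.959  -0.2835  0.3372]
 [ 1.      0.0019  0.      0.2707]
 [ 0.0005 -0.2835  0.959   0.3747]
 [ 0.      0.      0.      1.    ]]
lever_pad [([237, 158, 280, 194], 0.78)]
counter [([222, 127, 361, 242], 0.97)]
drawer [([0, 221, 206, 384], 0.56)]
lever [([234, 159, 277, 196], 0.79)]
tally []
[256.0271 176.4438]
[312.9875 197.9524]
[185.7007 248.292 ]
```

View pics/w1.png

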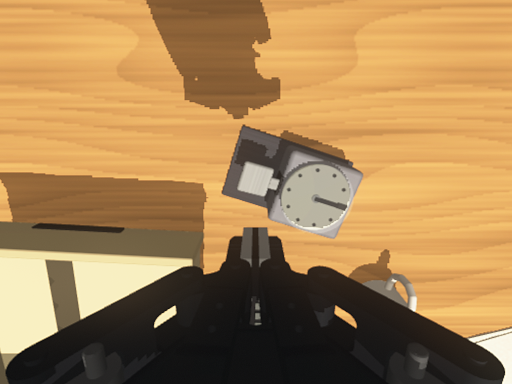

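The pad is centred at about (256,179), which confirms it is near (0.410, 0.272). The pointer is at rest and the fingers are shut at (256,235). I'll press in stages and watch the force.

>>> {"fn": "carry_out", "kwargs": {"targets": [[[0, 0, 0, 0, 0, 0.3, 0], [0, 0, 0, 0, 0, 0.6, 0], [0, 0, 0, 0, 0, 0.8, 0], [0, 0, 0, 0, 0, 0.8, 0]]]}}

```text
time: 2.82
tcp_pos: [0.4079, 0.2714, 0.2418]
tcp_rot: [0.001, -3.135, 0.004]
contact_force: [-1.3, 0.1, 2.0]
gripper_width: 0.0002
finger_force: 0.7
```

>>> {"fn": "carry_out", "kwargs": {"targets": [[[0, 0, 0, 0, 0, 0.04, 0], [0, 0, 0, 0, 0, 0.065, 0], [0, 0, 0, 0, 0, 0.065, 0]]]}}

```text
time: 3.2
tcp_pos: [0.4107, 0.2718, 0.2331]
tcp_rot: [0.0, 3.139, 0.002]
contact_force: [0.3, 0.7, 3.3]
gripper_width: -0.0005
finger_force: 1.7
```

>>> {"fn": "carry_out", "kwargs": {"targets": [[[0, 0, 0, 0, 0, 0.04, 0], [0, 0, 0, 0, 0, 0.08, 0], [0, 0, 0, 0, 0, 0.08, 0]]]}}

```text
time: 3.58
tcp_pos: [0.4108, 0.2715, 0.217]
tcp_rot: [0.0, 3.139, 0.001]
contact_force: [-0.5, -2.7, 8.0]
gripper_width: -0.0
finger_force: 3.9
```

>>> {"fn": "carry_out", "kwargs": {"targets": [[[0, 0, 0, 0, 0, 0.01, 0], [0, 0, 0, 0, 0, 0.01, 0], [0, 0, 0, 0, 0, -0.22, 0], [0, 0, 0, 0, 0, -0.22, 0], [0, 0, 0, 0, 0, -0.22, 0]]]}}

```text
time: 4.2
tcp_pos: [0.4098, 0.2715, 0.2599]
tcp_rot: [0.0, 3.141, 0.001]
contact_force: [-0.2, 0.4, -0.7]
gripper_width: -0.0002
finger_force: 0.0
```

```bash
cat > tally.py <<'E'
from h import *
import sys
im=capture("top");g=cv2.resize(im[190:245,135:200],None,fx=8,fy=8,interpolation=cv2.INTER_CUBIC)
a=g
p=camera_params("wrist");im=capture("wrist");print(get_obs()["tcp_pos"],w2px((.434,.338,.073),p))
cv2.imwrite("pics/%s.png"%sys.argv[1],im[:,:,::-1])
E
python3 tally.py w2
```

```text
[0.4093 0.2713 0.2587] [359.9518 267.4088]
```

View pics/w2.png

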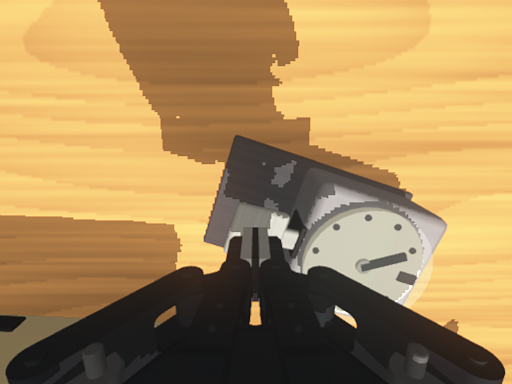

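Pointer (405,257) has left the bar (407,278) by nearly one dot. I'll rectify the dial to measure the angle properly.

```bash
cat > tally.py <<'E'
from h import *
import sys
p=camera_params("wrist");im=capture("wrist")
z=.068
src=np.float32([w2px((.434+a*.06,.338+b*.06,z),p) for a,b in((1,1),(1,-1),(-1,-1),(-1,1))])
S=480;dst=np.float32([[0,0],[S,0],[S,S],[0,S]])   # up=+x, left=+y
cv2.imwrite("pics/%s.png"%sys.argv[1],cv2.warpPerspective(im,cv2.getPerspectiveTransform(src,dst),(S,S),flags=cv2.INTER_CUBIC)[:,:,::-1])
E
python3 tally.py d2
```

```text
(no output)
```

View pics/d2.png

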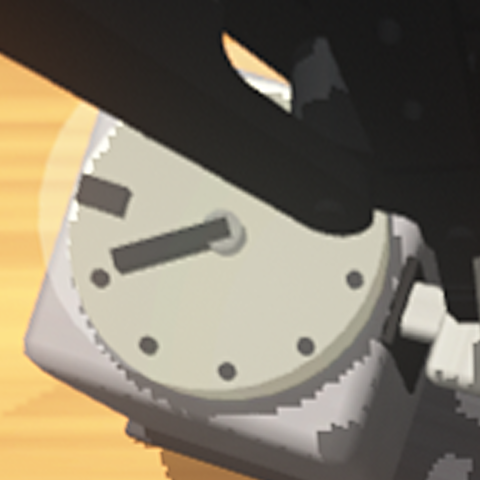

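Rectified, the pointer stands about 0.58 rad past the bar, so one count is booked. The second press goes 2 mm deeper.

>>> {"fn": "carry_out", "kwargs": {"targets": [[[0, 0, 0, 0, 0, 0.12, 0], [0, 0, 0, 0, 0, 0.2, 0], [0, 0, 0, 0, 0, 0.235, 0], [0, 0, 0, 0, 0, 0.235, 0], [0, 0, 0, 0, 0, 0.235, 0]]]}}

```text
time: 4.97
tcp_pos: [0.4105, 0.2714, 0.2151]
tcp_rot: [0.0, -3.141, 0.002]
contact_force: [-8.6, -8.1, 29.9]
gripper_width: -0.0001
finger_force: 15.7
```

>>> {"fn": "carry_out", "kwargs": {"targets": [[[0, 0, 0, 0, 0, -0.1, 0], [0, 0, 0, 0, 0, -0.23, 0], [0, 0, 0, 0, 0, -0.23, 0], [0, 0, 0, 0, 0, -0.23, 0]]]}}

```text
time: 5.48
tcp_pos: [0.4093, 0.2712, 0.2573]
tcp_rot: [-0.0, -3.14, 0.001]
contact_force: [-0.7, -1.6, -0.6]
gripper_width: -0.0
finger_force: 0.0
```

```bash
python3 tally.py d3
```

```text
(no output)
```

View pics/d3.png

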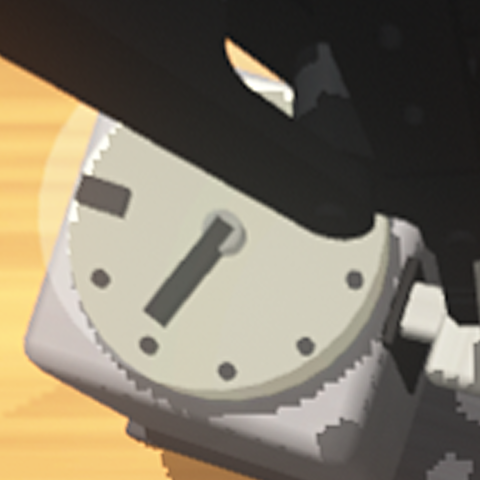

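Pointer now at about 1.23 rad, so two counts. One more press, then I'll lift away and go to look over the stationery.

>>> {"fn": "carry_out", "kwargs": {"targets": [[[0, 0, 0, 0, 0, 0.12, 0], [0, 0, 0, 0, 0, 0.19, 0], [0, 0, 0, 0, 0, 0.218, 0], [0, 0, 0, 0, 0, 0.218, 0], [0, 0, 0, 0, 0, 0.218, 0]]]}}

```text
time: 6.15
tcp_pos: [0.4101, 0.2712, 0.2155]
tcp_rot: [0.0, -3.141, 0.002]
contact_force: [-2.6, -5.4, 14.5]
gripper_width: 0.0001
finger_force: 7.4
```

>>> {"fn": "carry_out", "kwargs": {"targets": [[[0, 0, 0, 0, 0, -0.1, 0], [0, 0, 0, 0, 0, -0.22, 0], [0, 0, 0, 0, 0, -0.22, 0], [0, 0, 0, 0, 0, -0.22, 0]]]}}

```text
time: 6.65
tcp_pos: [0.4092, 0.2712, 0.2576]
tcp_rot: [-0.0, -3.139, 0.001]
contact_force: [-0.3, -0.6, 0.7]
gripper_width: 0.0002
finger_force: 0.0
```

```bash
python3 tally.py d4
```

```text
(no output)
```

View pics/d4.png

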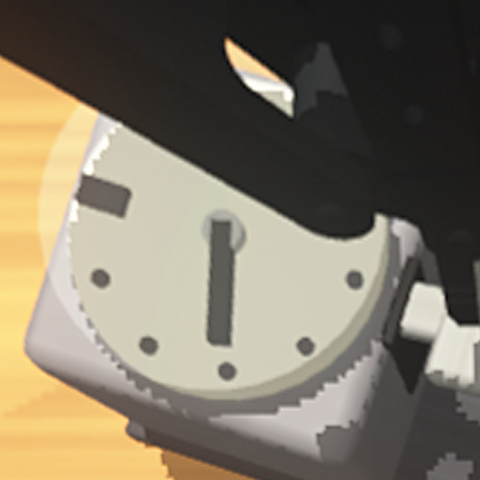

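>>> {"fn": "carry_out", "kwargs": {"targets": [[[0, 0, 0, 0, 0, -0.3, 0], [0, 0, 0, 0, -0.1, -0.6, 0], [0, 0, 0, 0, -0.3, -0.8, 0], [0, 0, 0, 0, -0.6, -0.9, 40], [0, 0, 0, 0, -0.8, -0.95, 80]]]}}

```text
time: 7.32
tcp_pos: [0.4096, 0.1098, 0.4494]
tcp_rot: [0.001, 3.141, -0.001]
contact_force: [0.7, -0.7, -0.5]
gripper_width: 0.0356
finger_force: 0.0
```

>>> {"fn": "carry_out", "kwargs": {"targets": [[[0, 0, 0, -0.1, -0.3, 0, 80], [0, 0, 0, -0.2, -0.6, 0, 80], [0, 0, 0, -0.35, -0.95, 0, 80], [0, 0, 0, -0.35, -0.95, 0, 80]]]}}

```text
time: 7.82
tcp_pos: [0.4803, -0.0816, 0.4473]
tcp_rot: [-0.007, -3.139, -0.001]
contact_force: [-0.3, -0.1, -0.6]
gripper_width: 0.0801
finger_force: 0.0
```

>>> {"fn": "carry_out", "kwargs": {"targets": [[[0, 0, 0, 0, -0.3, 0, 80], [0, 0, 0, 0, -0.6, 0, 80], [0, 0, 0, 0, -0.95, 0, 80], [0, 0, 0, 0, -0.95, 0, 80], [0, 0, 0, 0, -0.95, 0, 80]]]}}

```text
time: 8.45
tcp_pos: [0.4797, -0.2681, 0.4479]
tcp_rot: [-0.001, -3.14, -0.003]
contact_force: [-0.1, 0.6, 0.4]
gripper_width: 0.0799
finger_force: 0.0
```

Run:
```python
from h import *
o=get_obs();print(o["time"],o["tcp_pos"],o["tcp_rot"],o["gripper_width"])
p=camera_params("wrist");im=capture("wrist");cv2.imwrite("pics/w3.png",im[:,:,::-1])
for l,z in [("box0",.013),("roll0",.0095)]:
    for r in recognise(l,"wrist"):
        b=r["box"];print(l,np.round(b).astype(int).tolist(),round(r["conf"],2),px2w(((b[0]+b[2])/2,(b[1]+b[3])/2),z,p)[:2])
```

```text
8.45 [ 0.4797 -0.2681  0.4479] [-0.0013 -3.1399 -0.0033] 0.07988405627338888
box0 [162, 84, 206, 131] 0.98 [ 0.4015 -0.3683]
box0 [165, 1, 220, 43] 0.83 [ 0.2949 -0.3498]
box0 [171, 158, 210, 185] 0.74 [ 0.494  -0.3658]
box0 [89, 99, 139, 142] 0.73 [ 0.4193 -0.4707]
box0 [184, 214, 209, 261] 0.67 [ 0.6035 -0.3642]
box0 [110, 184, 144, 280] 0.29 [ 0.5933 -0.4756]
roll0 [259, 93, 288, 125] 0.87 [ 0.4037 -0.2424]
roll0 [253, 212, 280, 245] 0.59 [ 0.5896 -0.2504]
roll0 [255, 258, 284, 287] 0.59 [ 0.671  -0.2438]
roll0 [382, 154, 512, 340] 0.36 [0.6239 0.0501]
roll0 [172, 155, 213, 185] 0.32 [ 0.4929 -0.3639]
```

View pics/w3.png

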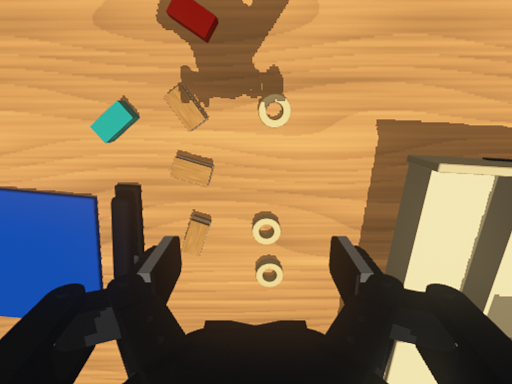

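Pointer at about 1.89 rad, so three counts. The overview shows three cartons at (186,108), (192,168), (197,232), three rolls at (274,110), (266,228), (268,273), and the red and teal decoys apart from them. Now carton angles and drawer geometry.

Run:
```python
from h import *
pt,ps=camera_params("top"),camera_params("side");s=1.5625
for n,a,b in [("FL",(299,314),(364,228)),("FR",(421,320),(403,304)),("unitFL",(301,220),(460,204)),("unitFR",(434,225),(513,284))]:
    print(n,tri(np.array(a)/s,pt,np.array(b)/s,ps))
p=camera_params("wrist");im=cv2.imread("pics/w3.png");out=[]
for n,(x,y) in dict(A=(.603,-.364),B=(.494,-.366),C=(.4015,-.368)).items():
    h=.05;src=np.float32([w2px((x+a*h,y+b*h,.026),p) for a,b in((1,1),(1,-1),(-1,-1),(-1,1))])
    S=260;w=cv2.warpPerspective(im,cv2.getPerspectiveTransform(src,np.float32([[0,0],[S,0],[S,S],[0,S]])),(S,S),flags=cv2.INTER_CUBIC);out.append(w)
cv2.imwrite("pics/abc.png",np.hstack(out))
```

```text
FL [0.4757 0.1973 0.1336]
FR [ 0.4633 -0.0772  0.138 ]
unitFL [0.6857 0.1909 0.1593]
unitFR [ 0.6694 -0.103   0.1547]
```

View pics/abc.png

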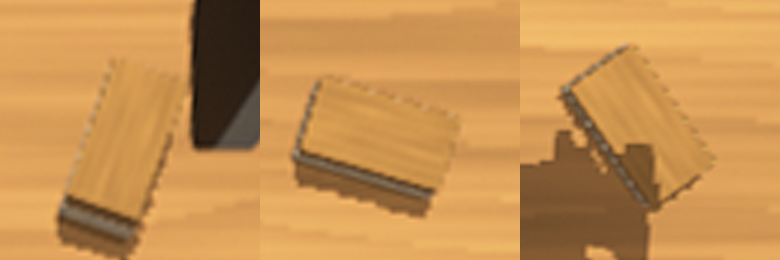

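Carton centres and long-axis angles from the rectified crops:

| Carton | Position | Long-axis angle |
|---|---|---|
| A | (.600, -.362) | -19° |
| B | (.492, -.361) | 75° |
| C | (.403, -.364) | 37° |

The drawer front's mid is near (.470, .060), top z ≈ .136. I'll start with the near roll.

>>> {"fn": "carry_out", "kwargs": {"targets": [[[0, 0, 0, 0.15, 0.05, 0.25, 80], [0, 0, 0, 0.3, 0.1, 0.5, 75], [0, 0, 0, 0.38, 0.13, 0.75, 70], [0, 0, 0, 0.38, 0.13, 0.98, 65], [0, 0, 0, 0.38, 0.13, 0.98, 65]]]}}

```text
time: 9.22
tcp_pos: [0.4023, -0.2399, 0.2501]
tcp_rot: [0.002, -3.136, -0.008]
contact_force: [-0.2, 0.4, 0.6]
gripper_width: 0.0649
finger_force: 0.0
```

```bash
cat > look.py <<'E'
# usage: look.py label z [nominal x y] : position from newest wrist picture and the row to grasp
from h import *
import sys
l,z=sys.argv[1],float(sys.argv[2]);n=np.array(list(map(float,sys.argv[3:5])))
o=get_obs();p=camera_params("wrist");capture("wrist")
print("t",o["time"],"tcp",o["tcp_pos"],"gap",o["gripper_width"])
for r in recognise(l,"wrist"):
    b=r["box"];X=px2w(((b[0]+b[2])/2,(b[1]+b[3])/2),z,p)[:2]
    if np.linalg.norm(X-n)<.08: print(np.round(b).astype(int),round(r["conf"],2),X,"row",*row(X[0],X[1],.020,0,o))
E
python3 look.py roll0 .0095 .404 -.242
```

```text
t 9.225 tcp [ 0.4023 -0.2399  0.2501] gap 0.06485373518959006
[222 180 279 239] 0.64 [ 0.406  -0.2437] row [ 0.002 -0.002  0.001] [-0.02  -0.021  0.375]
```

>>> {"fn": "carry_out", "kwargs": {"targets": [[[0, 0, 0, -0.015, -0.02, 0.2, 65], [0, 0, 0, -0.015, -0.02, 0.375, 65], [0, 0, 0, -0.015, -0.02, 0.375, 30], [0, 0, 0, -0.015, -0.02, 0.375, 30], [0, 0, 0, -0.015, -0.02, 0.375, 30]]], "force": 35}}

```text
time: 9.95
tcp_pos: [0.4078, -0.2473, 0.1804]
tcp_rot: [-0.0, 3.138, -0.004]
contact_force: [0.2, 0.1, -0.1]
gripper_width: 0.0445
finger_force: 35.7
```

>>> {"fn": "carry_out", "kwargs": {"targets": [[[0, 0, 0, 0, 0, -0.1, 30], [0, 0, 0, 0, 0, -0.35, 30], [0, 0, 0, 0, 0, -0.6, 30], [0, 0, 0, 0, 0, -0.85, 30]]]}}

```text
time: 10.45
tcp_pos: [0.4066, -0.2464, 0.3514]
tcp_rot: [0.0, 3.14, -0.003]
contact_force: [0.3, -0.3, -1.0]
gripper_width: 0.0443
finger_force: 35.9
```

>>> {"fn": "carry_out", "kwargs": {"targets": [[[0, 0, 0, -0.12, 0.25, 0, 30], [0, 0, 0, -0.25, 0.5, 0, 30], [0, 0, 0, -0.4, 0.75, 0, 30], [0, 0, 0, -0.54, 0.96, 0, 30], [0, 0, 0, -0.54, 0.96, 0, 30]]]}}

```text
time: 11.08
tcp_pos: [0.516, -0.0517, 0.3498]
tcp_rot: [-0.007, 3.139, 0.0]
contact_force: [-0.3, 0.1, -0.4]
gripper_width: 0.0439
finger_force: 35.9
```

>>> {"fn": "carry_out", "kwargs": {"targets": [[[0, 0, 0, 0, 0.17, 0, 30], [0, 0, 0, 0, 0.17, 0, 30]]]}}

```text
time: 11.32
tcp_pos: [0.5145, -0.0196, 0.3491]
tcp_rot: [-0.003, 3.14, -0.0]
contact_force: [0.1, 0.2, -0.3]
gripper_width: 0.0439
finger_force: 36.0
```

Run:
```python
from h import *
o=get_obs();print(o["time"],o["tcp_pos"],o["tcp_rot"],o["gripper_width"])
p=camera_params("wrist");im=capture("wrist")
O=np.array([.4795,.0595]);ex=np.array([.9988,-.05]);ey=np.array([.05,.9988])
v=im[:,:,::-1].copy()
for x,y in [(.03,-.133),(.03,-.078),(.03,-.023),(.03,-.017),(.03,.133),(.15,-.133),(.15,-.023),(.15,-.017),(.15,.133),(0,-.133),(0,.133)]:
    P=O+x*ex+y*ey;cv2.circle(v,tuple(int(round(a)) for a in w2px((P[0],P[1],.118),p)),2,(0,0,255),-1)
cv2.imwrite("pics/dr.png",v)
```

```text
11.325 [ 0.5145 -0.0196  0.3491] [-0.0025  3.1405 -0.0002] 0.043944203706328254
```

View pics/dr.png

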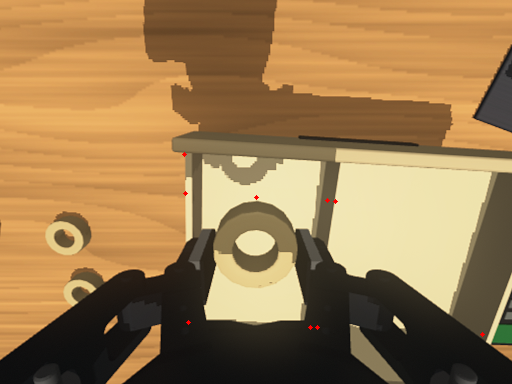

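The roll is held in the fingers. The narrow compartment spans about columns 195–330 beneath it, with the partition at 330, so the drawer model holds to within about 4 mm. Lowering and releasing.

>>> {"fn": "carry_out", "kwargs": {"targets": [[[0, 0, 0, 0, 0.015, 0.25, 30], [0, 0, 0, 0, 0.015, 0.45, 30], [0, 0, 0, 0, 0.015, 0.45, 30], [0, 0, 0, 0, 0.015, 0.45, 60], [0, 0, 0, 0, 0.015, 0.45, 60]]]}}

```text
time: 12.0
tcp_pos: [0.5156, -0.0181, 0.2602]
tcp_rot: [0.001, 3.138, -0.001]
contact_force: [0.3, 0.6, 0.8]
gripper_width: 0.0598
finger_force: 0.0
```

>>> {"fn": "carry_out", "kwargs": {"targets": [[[0, 0, 0, 0, 0, 0, 60], [0, 0, 0, 0, 0, -0.3, 60], [0, 0, 0, -0.1, -0.1, -0.5, 65], [0, 0, 0, -0.2, -0.4, -0.5, 70], [0, 0, 0, -0.3, -0.7, -0.5, 70]]]}}

```text
time: 12.62
tcp_pos: [0.5751, -0.1572, 0.3602]
tcp_rot: [-0.003, 3.138, -0.002]
contact_force: [0.4, 0.8, 0.4]
gripper_width: 0.0701
finger_force: 0.0
```

```bash
python3 look.py roll0 .0095 .59 -.25;  python3 - <<'E'
from h import *
o=get_obs();print(row(.590,-.25,.10,0,o),o["gripper_width"])
E
```

```text
t 12.625 tcp [ 0.5751 -0.1572  0.3602] gap 0.07012431526769757
[156 164 198 206] 0.76 [ 0.5901 -0.2538] row [-0.     0.001  0.001] [-0.071 -0.482  0.927]
(array([-0.001,  0.001, -0.002]), array([-0.075, -0.442,  0.522])) 0.06993741666885589
```

>>> {"fn": "carry_out", "kwargs": {"targets": [[[0, 0, 0, -0.03, -0.22, 0.05, 70], [0, 0, 0, -0.07, -0.44, 0.25, 70], [0, 0, 0, -0.075, -0.475, 0.5, 70], [0, 0, 0, -0.075, -0.475, 0.55, 68], [0, 0, 0, -0.075, -0.475, 0.55, 65]]]}}

```text
time: 13.35
tcp_pos: [0.5893, -0.2503, 0.2483]
tcp_rot: [0.001, -3.141, -0.001]
contact_force: [-0.2, 0.9, 1.2]
gripper_width: 0.0644
finger_force: 0.0
```

```bash
python3 look.py roll0 .0095 .59 -.25
```

```text
t 13.35 tcp [ 0.5893 -0.2503  0.2483] gap 0.06444763119210689
[224 173 287 235] 0.88 [ 0.5886 -0.2508] row [ 0. -0.  0.] [ 0.003 -0.003  0.367]
```

>>> {"fn": "carry_out", "kwargs": {"targets": [[[0, 0, 0, 0, 0, 0.2, 65], [0, 0, 0, 0, 0, 0.367, 65], [0, 0, 0, 0, 0, 0.367, 30], [0, 0, 0, 0, 0, 0.367, 30], [0, 0, 0, 0, 0, 0.367, 30]]]}}

```text
time: 14.08
tcp_pos: [0.5904, -0.2516, 0.1775]
tcp_rot: [0.0, 3.138, -0.003]
contact_force: [0.3, 0.6, -1.3]
gripper_width: 0.0442
finger_force: 38.8
```

>>> {"fn": "carry_out", "kwargs": {"targets": [[[0, 0, 0, 0, 0, -0.15, 30], [0, 0, 0, 0, 0, -0.45, 30], [0, 0, 0, 0, 0.05, -0.75, 30], [0, 0, 0, 0.05, 0.25, -0.85, 30], [0, 0, 0, 0.1, 0.5, -0.87, 30]]]}}

```text
time: 14.7
tcp_pos: [0.5698, -0.1512, 0.3536]
tcp_rot: [0.003, 3.134, -0.005]
contact_force: [-0.3, -0.1, -1.0]
gripper_width: 0.0438
finger_force: 38.9
```

>>> {"fn": "carry_out", "kwargs": {"targets": [[[0, 0, 0, 0.01, 0.25, 0, 30], [0, 0, 0, 0.03, 0.5, 0, 30], [0, 0, 0, 0.03, 0.64, 0, 30], [0, 0, 0, 0.03, 0.64, 0, 30]]]}}

```text
time: 15.2
tcp_pos: [0.5633, -0.0213, 0.3504]
tcp_rot: [-0.005, 3.139, -0.0]
contact_force: [0.2, -0.6, -0.2]
gripper_width: 0.0439
finger_force: 38.9
```

```bash
python3 -c "
from h import *
o=get_obs();print(o['time'],o['tcp_pos'],o['gripper_width'],row(.563,-.020,.105,0,o))"
```

```text
15.2 [ 0.5633 -0.0213  0.3504] 0.04386355421876837 (array([-0.   ,  0.001,  0.001]), array([0.003, 0.006, 0.452]))
```

>>> {"fn": "carry_out", "kwargs": {"targets": [[[0, 0, 0, -0.02, 0.005, 0.25, 30], [0, 0, 0, -0.02, 0.005, 0.45, 30], [0, 0, 0, -0.02, 0.005, 0.45, 30], [0, 0, 0, -0.02, 0.005, 0.45, 60], [0, 0, 0, -0.02, 0.005, 0.45, 60]]]}}

```text
time: 15.82
tcp_pos: [0.5685, -0.0227, 0.2615]
tcp_rot: [0.001, 3.137, -0.001]
contact_force: [0.3, -0.7, -0.4]
gripper_width: 0.0599
finger_force: 0.0
```

>>> {"fn": "carry_out", "kwargs": {"targets": [[[0, 0, 0, 0, 0, 0, 60], [0, 0, 0, 0, 0, -0.3, 60], [0, 0, 0, 0, -0.2, -0.5, 65], [0, 0, 0, 0, -0.5, -0.5, 70], [0, 0, 0, -0.05, -0.8, -0.5, 70]]]}}

```text
time: 16.45
tcp_pos: [0.5773, -0.1834, 0.3611]
tcp_rot: [-0.002, 3.138, -0.002]
contact_force: [1.0, -0.3, -0.9]
gripper_width: 0.0699
finger_force: 0.0
```

>>> {"fn": "carry_out", "kwargs": {"targets": [[[0, 0, 0, -0.2, -0.18, 0.1, 70], [0, 0, 0, -0.4, -0.3, 0.3, 70], [0, 0, 0, -0.48, -0.32, 0.5, 65], [0, 0, 0, -0.48, -0.32, 0.55, 65], [0, 0, 0, -0.48, -0.32, 0.55, 65]]]}}

```text
time: 17.08
tcp_pos: [0.6728, -0.2457, 0.2487]
tcp_rot: [0.0, -3.14, -0.001]
contact_force: [0.7, 0.1, 0.1]
gripper_width: 0.0649
finger_force: 0.0
```

```bash
python3 look.py roll0 .0095 .671 -.244
```

```text
t 17.075 tcp [ 0.6728 -0.2457  0.2487] gap 0.0649177548288727
[228 172 288 233] 0.68 [ 0.6708 -0.2442] row [ 0. -0.  0.] [0.009 0.008 0.368]
```

>>> {"fn": "carry_out", "kwargs": {"targets": [[[0, 0, 0, 0.009, 0.008, 0.2, 65], [0, 0, 0, 0.009, 0.008, 0.368, 65], [0, 0, 0, 0.009, 0.008, 0.368, 30], [0, 0, 0, 0.009, 0.008, 0.368, 30], [0, 0, 0, 0.009, 0.008, 0.368, 30]]]}}

```text
time: 17.8
tcp_pos: [0.6726, -0.245, 0.1783]
tcp_rot: [0.0, 3.137, -0.003]
contact_force: [0.8, 0.3, -0.6]
gripper_width: 0.0448
finger_force: 35.7
```

>>> {"fn": "carry_out", "kwargs": {"targets": [[[0, 0, 0, 0, 0, -0.15, 30], [0, 0, 0, 0, 0, -0.45, 30], [0, 0, 0, 0.05, 0.05, -0.75, 30], [0, 0, 0, 0.15, 0.25, -0.87, 30], [0, 0, 0, 0.28, 0.5, -0.87, 30]]]}}

```text
time: 18.42
tcp_pos: [0.6161, -0.1447, 0.3551]
tcp_rot: [0.003, 3.132, -0.005]
contact_force: [0.9, 1.2, -0.2]
gripper_width: 0.0447
finger_force: 35.9
```

>>> {"fn": "carry_out", "kwargs": {"targets": [[[0, 0, 0, 0, 0.25, 0, 30], [0, 0, 0, 0, 0.5, 0, 30], [0, 0, 0, 0, 0.61, 0, 30], [0, 0, 0, 0, 0.61, 0, 30]]]}}

```text
time: 18.92
tcp_pos: [0.6157, -0.0213, 0.3504]
tcp_rot: [-0.004, 3.14, -0.001]
contact_force: [-0.4, -0.0, -0.4]
gripper_width: 0.0444
finger_force: 35.9
```

```bash
python3 -c "
from h import *
o=get_obs();print(o['time'],o['tcp_pos'],o['gripper_width'],row(.617,-.021,.107,0,o))"
```

```text
18.925 [ 0.6157 -0.0213  0.3504] 0.04443055252814456 (array([-0.   ,  0.001,  0.001]), array([-0.006,  0.002,  0.442]))
```

>>> {"fn": "carry_out", "kwargs": {"targets": [[[0, 0, 0, -0.008, 0.003, 0.25, 30], [0, 0, 0, -0.008, 0.003, 0.44, 30], [0, 0, 0, -0.008, 0.003, 0.44, 30], [0, 0, 0, -0.008, 0.003, 0.44, 60], [0, 0, 0, -0.008, 0.003, 0.44, 60]]]}}

```text
time: 19.55
tcp_pos: [0.6183, -0.0226, 0.2639]
tcp_rot: [0.001, 3.137, -0.001]
contact_force: [0.2, -0.3, -0.8]
gripper_width: 0.06
finger_force: 0.0
```

>>> {"fn": "carry_out", "kwargs": {"targets": [[[0, 0, 0, 0, 0, 0, 60], [0, 0, 0, 0, 0, -0.3, 60], [0, 0, 0, 0, -0.2, -0.5, 60], [0, 0, 0, 0, -0.5, -0.5, 60], [0, 0, 0, 0.05, -0.8, -0.5, 60]]]}}

```text
time: 20.18
tcp_pos: [0.6075, -0.1832, 0.3635]
tcp_rot: [-0.002, 3.138, -0.003]
contact_force: [0.2, -0.1, 0.6]
gripper_width: 0.06
finger_force: 0.0
```

>>> {"fn": "carry_out", "kwargs": {"targets": [[[0, 0, 0, 0.02, -0.3, 0, 60], [0, 0, 0, 0.03, -0.6, 0, 60], [0, 0, 0.055, 0.03, -0.9, 0.1, 60], [0, 0, 0.107, 0.03, -0.9, 0.4, 60], [0, 0, 0.107, 0.03, -0.9, 0.4, 60]]]}}

```text
time: 20.8
tcp_pos: [0.5986, -0.3612, 0.2751]
tcp_rot: [-0.524, -3.087, -0.009]
contact_force: [0.3, 0.5, -0.8]
gripper_width: 0.06
finger_force: 0.0
```

```bash
cat > lookb.py <<'E'
# lookb.py name x y yawdeg : shows a crop rectified at z=.026 (2.6 px/mm, up=+x) with the expected outline; prints detections
from h import *
import sys
n=sys.argv[1];x,y,a=map(float,sys.argv[2:5]);a=np.radians(a)
o=get_obs();p=camera_params("wrist");im=capture("wrist")
print("t",o["time"],"tcp",o["tcp_pos"],"q6",o["q"][5],"gap",o["gripper_width"])
for r in recognise("box0","wrist"):
    b=r["box"];X=px2w(((b[0]+b[2])/2,(b[1]+b[3])/2),.013,p)[:2];print(np.round(b).astype(int),round(r["conf"],2),X)
h=.05;src=np.float32([w2px((x+i*h,y+j*h,.026),p) for i,j in((1,1),(1,-1),(-1,-1),(-1,1))]);S=400
w=cv2.warpPerspective(im,cv2.getPerspectiveTransform(src,np.float32([[0,0],[S,0],[S,S],[0,S]])),(S,S),flags=cv2.INTER_CUBIC)[:,:,::-1].copy()
ex=np.array([np.cos(a),np.sin(a)]);ey=np.array([-ex[1],ex[0]])
c=[.028*i*ex+.015*j*ey for i,j in((1,1),(1,-1),(-1,-1),(-1,1))]
cv2.polylines(w,[np.int32([[200-v[1]*4000,200-v[0]*4000] for v in c])],True,(0,0,255),1)
cv2.imwrite(f"pics/{n}.png",w);print("row",*row(x,y,.021,a,o))
E
python3 lookb.py A .600 -.362 -19.2
```

```text
t 20.8 tcp [ 0.5986 -0.3612  0.2751] q6 -1.8901866465131592 gap 0.06000730622618805
[167  53 246  99] 0.92 [ 0.49   -0.3639]
[ 0  0 86 76] 0.81 [ 0.4243 -0.4713]
[239 165 272 235] 0.6 [ 0.6001 -0.3614]
row [ 0.001 -0.004 -0.   ] [-0.013 -0.004  0.495]
```

View pics/A.png

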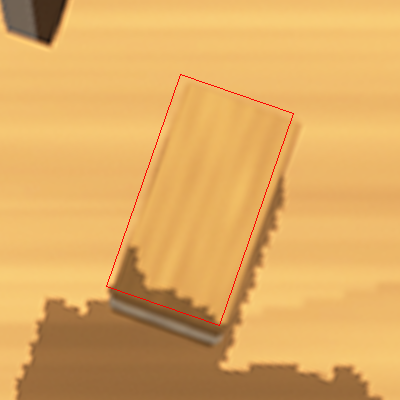

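The outline fits carton A exactly. Grasping it.

>>> {"fn": "carry_out", "kwargs": {"targets": [[[0, 0, 0, -0.012, -0.004, 0.25, 60], [0, 0, 0, -0.012, -0.004, 0.49, 60], [0, 0, 0, -0.012, -0.004, 0.49, 15], [0, 0, 0, -0.012, -0.004, 0.49, 15], [0, 0, 0, -0.012, -0.004, 0.49, 15]]]}}

```text
time: 21.52
tcp_pos: [0.6046, -0.3643, 0.1874]
tcp_rot: [0.523, 3.092, -0.005]
contact_force: [-0.3, 0.4, -0.6]
gripper_width: 0.0286
finger_force: 40.9
```

>>> {"fn": "carry_out", "kwargs": {"targets": [[[0, 0, 0, 0, 0, -0.1, 15], [0, 0, 0, 0, 0, -0.35, 15], [0, 0, -0.05, 0, 0, -0.65, 15], [0, 0, -0.107, 0, 0, -0.87, 15], [0, 0, -0.107, 0, 0, -0.87, 15]]]}}

```text
time: 22.15
tcp_pos: [0.6042, -0.3644, 0.3666]
tcp_rot: [-0.002, 3.131, -0.013]
contact_force: [0.5, 0.2, -0.3]
gripper_width: 0.0288
finger_force: 41.0
```

>>> {"fn": "carry_out", "kwargs": {"targets": [[[0, 0, 0, 0.1, 0.25, 0, 15], [0, 0, 0, 0.2, 0.5, 0, 15], [0, 0, 0, 0.35, 0.75, 0, 15], [0, 0, 0, 0.35, 1, 0, 15]]]}}

```text
time: 22.65
tcp_pos: [0.5309, -0.1619, 0.3569]
tcp_rot: [-0.004, -3.14, -0.001]
contact_force: [0.8, -0.4, 0.0]
gripper_width: 0.0288
finger_force: 41.0
```

>>> {"fn": "carry_out", "kwargs": {"targets": [[[0, 0, 0, 0, 0.25, 0, 15], [0, 0, 0, 0, 0.5, 0, 15], [0, 0, 0, 0, 0.75, 0, 15], [0, 0, 0, 0, 1, 0, 15]]]}}

```text
time: 23.15
tcp_pos: [0.5325, 0.0381, 0.3575]
tcp_rot: [0.003, 3.141, -0.0]
contact_force: [0.9, 0.3, -0.5]
gripper_width: 0.0288
finger_force: 41.0
```

>>> {"fn": "carry_out", "kwargs": {"targets": [[[0, 0, 0, 0, 0.25, 0, 15], [0, 0, 0, 0, 0.5, 0, 15], [0, 0, 0, 0, 0.54, 0, 15], [0, 0, 0, 0, 0.54, 0, 15]]]}}

```text
time: 23.65
tcp_pos: [0.5328, 0.1447, 0.3572]
tcp_rot: [0.001, -3.141, 0.001]
contact_force: [0.3, 0.3, -1.8]
gripper_width: 0.0288
finger_force: 41.0
```

Run:
```python
from h import *
o=get_obs();print(o['time'],o['tcp_pos'],o['tcp_rot'],o['gripper_width'],row(.529,.147,.105,0,o))
p=camera_params("wrist");im=capture("wrist")
O=np.array([.4795,.0595]);ex=np.array([.9988,-.05]);ey=np.array([.05,.9988])
v=im[:,:,::-1].copy()
for x in (0,.03,.06,.09):
  for y in (-.023,-.017,.133):
    P=O+x*ex+y*ey;cv2.circle(v,tuple(int(round(a)) for a in w2px((P[0],P[1],.118),p)),1,(0,0,255),-1)
cv2.imwrite("pics/dr2.png",v)
```

```text
23.65 [0.5328 0.1447 0.3572] [ 0.0008 -3.1414  0.0008] 0.028812533223463842 (array([-0., -0.,  0.]), array([0.019, 0.012, 0.486]))
```

View pics/dr2.png

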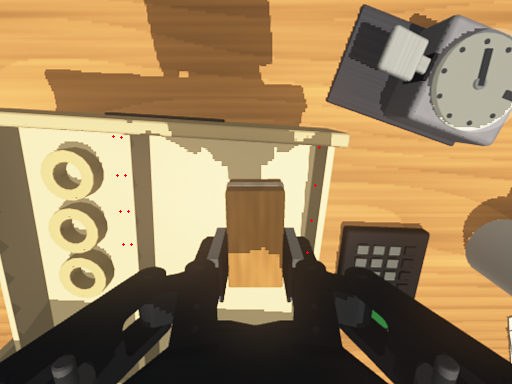

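All three rolls lie in the narrow compartment at the left, (70,172), (77,228) and (85,275). Carton A is held over the wide one, and the walls sit about 6 mm more to +y than my model, so I'm correcting for that. Release, then on to carton C.

>>> {"fn": "carry_out", "kwargs": {"targets": [[[0, 0, 0, 0.015, 0.04, 0.22, 15], [0, 0, 0, 0.015, 0.04, 0.4, 15], [0, 0, 0, 0.015, 0.04, 0.445, 15], [0, 0, 0, 0.015, 0.04, 0.445, 42], [0, 0, 0, 0.015, 0.04, 0.445, 42]]]}}

```text
time: 24.32
tcp_pos: [0.5312, 0.1522, 0.2702]
tcp_rot: [0.002, 3.138, 0.001]
contact_force: [-0.5, 0.2, 0.2]
gripper_width: 0.0423
finger_force: 0.0
```

>>> {"fn": "carry_out", "kwargs": {"targets": [[[0, 0, 0, 0, 0, 0, 42], [0, 0, 0, 0, 0, -0.25, 42], [0, 0, 0, 0.1, -0.05, -0.45, 42], [0, 0, 0, 0.2, -0.3, -0.45, 60], [0, 0, 0, 0.3, -0.55, -0.45, 60]]]}}

```text
time: 24.95
tcp_pos: [0.4698, 0.0419, 0.3601]
tcp_rot: [-0.003, 3.138, -0.001]
contact_force: [0.1, -1.0, -0.5]
gripper_width: 0.0599
finger_force: 0.0
```

>>> {"fn": "carry_out", "kwargs": {"targets": [[[0, 0, 0, 0.05, -0.3, 0, 60], [0, 0, 0, 0.1, -0.6, 0, 60], [0, 0, 0, 0.15, -0.85, 0, 60], [0, 0, 0, 0.2, -1, 0, 60]]]}}

```text
time: 25.45
tcp_pos: [0.4296, -0.1597, 0.3594]
tcp_rot: [0.003, 3.14, -0.002]
contact_force: [0.2, 0.3, -0.5]
gripper_width: 0.0599
finger_force: 0.0
```

>>> {"fn": "carry_out", "kwargs": {"targets": [[[0, 0, 0, 0.05, -0.3, 0, 60], [0, 0, 0, 0.1, -0.6, 0, 60], [0, 0, 0, 0.13, -0.85, 0, 60], [0, 0, 0, 0.13, -1, 0, 60], [0, 0, 0, 0.13, -1, 0, 60]]]}}

```text
time: 26.08
tcp_pos: [0.4037, -0.3594, 0.359]
tcp_rot: [0.005, 3.141, -0.002]
contact_force: [0.5, 0.1, 0.9]
gripper_width: 0.0599
finger_force: 0.0
```

>>> {"fn": "carry_out", "kwargs": {"targets": [[[0, 0, 0.055, 0, 0, 0, 60], [0, 0, 0.11, 0, 0, 0, 60], [0, 0, 0.165, 0, 0, 0, 60], [0, 0, 0.22, 0, 0, 0, 60], [0, 0, 0.27, 0, 0, 0, 60]]]}}

```text
time: 26.7
tcp_pos: [0.4044, -0.3562, 0.3588]
tcp_rot: [1.299, 2.86, 0.0]
contact_force: [0.9, 0.5, -0.2]
gripper_width: 0.0597
finger_force: 0.0
```

>>> {"fn": "carry_out", "kwargs": {"targets": [[[0, 0, 0.055, 0, 0, 0, 60], [0, 0, 0.11, 0, 0, 0, 60], [0, 0, 0.165, 0, 0, 0, 60], [0, 0, 0.22, 0, 0, 0, 60], [0, 0, 0.27, 0, 0, 0, 60]]]}}

```text
time: 27.32
tcp_pos: [0.4044, -0.3562, 0.3588]
tcp_rot: [2.361, 2.072, 0.0]
contact_force: [0.5, -0.0, -0.3]
gripper_width: 0.0599
finger_force: 0.0
```

>>> {"fn": "carry_out", "kwargs": {"targets": [[[0, 0, 0.055, 0, 0, 0.1, 60], [0, 0, 0.11, 0, 0, 0.2, 60], [0, 0, 0.165, 0, 0, 0.3, 60], [0, 0, 0.22, 0, 0, 0.35, 60], [0, 0, 0.252, 0, 0, 0.35, 60]]]}}

```text
time: 27.95
tcp_pos: [0.4041, -0.3559, 0.2875]
tcp_rot: [-2.975, -1.003, 0.001]
contact_force: [0.2, -1.1, 0.0]
gripper_width: 0.0597
finger_force: 0.0
```

```bash
python3 lookb.py C .403 -.364 -142.6
```

```text
t 27.95 tcp [ 0.4041 -0.3559  0.2875] q6 0.051650234477493895 gap 0.05972812656363958
[292  82 358 153] 0.88 [ 0.4933 -0.3644]
[151 244 212 303] 0.76 [ 0.2883 -0.3496]
[324 223 396 263] 0.7 [ 0.4243 -0.4712]
[246 165 283 231] 0.56 [ 0.404  -0.3678]
row [-0.001 -0.    -0.001] [-0.029  0.03   0.557]
```

>>> {"fn": "carry_out", "kwargs": {"targets": [[[0, 0, 0, -0.03, 0.03, 0.2, 60], [0, 0, 0, -0.03, 0.03, 0.4, 60], [0, 0, 0, -0.03, 0.03, 0.555, 60], [0, 0, 0, -0.03, 0.03, 0.555, 60], [0, 0, 0, -0.03, 0.03, 0.555, 15]]]}}

```text
time: 28.68
tcp_pos: [0.4036, -0.3661, 0.1786]
tcp_rot: [2.973, 1.01, 0.001]
contact_force: [0.2, -0.1, 0.8]
gripper_width: 0.043
finger_force: 0.0
```

>>> {"fn": "carry_out", "kwargs": {"targets": [[[0, 0, 0, 0, 0, 0, 15], [0, 0, 0, 0, 0, 0, 15], [0, 0, 0, 0, 0, -0.2, 15], [0, 0, 0, 0, 0, -0.5, 15], [0, 0, 0, 0, 0, -0.87, 15]]]}}

```text
time: 29.3
tcp_pos: [0.4025, -0.3655, 0.3413]
tcp_rot: [-2.975, -1.008, 0.0]
contact_force: [0.1, -0.5, -1.5]
gripper_width: 0.0291
finger_force: 35.4
```

>>> {"fn": "carry_out", "kwargs": {"targets": [[[0, 0, 0.055, 0, 0, 0, 15], [0, 0, 0.11, 0, 0, 0, 15], [0, 0, 0.165, 0, 0, 0, 15], [0, 0, 0.208, 0, 0, 0, 15], [0, 0, 0.208, 0, 0, 0, 15]]]}}

```text
time: 29.92
tcp_pos: [0.4028, -0.3658, 0.34]
tcp_rot: [3.141, 0.002, 0.001]
contact_force: [0.5, 0.6, -1.5]
gripper_width: 0.0289
finger_force: 35.4
```

```bash
python3 -c "
from h import *
o=get_obs();print(o['time'],o['tcp_pos'],o['tcp_rot'],o['gripper_width'],o['q'],row(.526,.0915,.195,np.pi,o))"
```

```text
29.925 [ 0.4028 -0.3658  0.34  ] [3.1411 0.0018 0.0006] 0.02890822455300364 [-0.8822  0.0834  1.8048 -0.      1.2528  0.6875] (array([ 0., -0.,  0.]), array([ 0.619, -2.286, -0.051]))
```

>>> {"fn": "carry_out", "kwargs": {"targets": [[[0, 0, 0, 0, -0.2, -0.075, 15], [0, 0, 0, 0.05, -0.5, -0.075, 15], [0, 0, 0, 0.1, -0.75, -0.075, 15], [0, 0, 0, 0.15, -1, -0.075, 15]]]}}

```text
time: 30.42
tcp_pos: [0.4329, -0.1643, 0.355]
tcp_rot: [3.141, 0.005, 0.002]
contact_force: [0.2, 0.8, -1.9]
gripper_width: 0.0292
finger_force: 35.5
```

>>> {"fn": "carry_out", "kwargs": {"targets": [[[0, 0, 0, 0.12, -0.25, 0, 15], [0, 0, 0, 0.24, -0.5, 0, 15], [0, 0, 0, 0.37, -0.75, 0, 15], [0, 0, 0, 0.47, -1, 0, 15]]]}}

```text
time: 30.92
tcp_pos: [0.5276, 0.0359, 0.3551]
tcp_rot: [3.141, 0.005, 0.002]
contact_force: [0.1, -0.6, -1.0]
gripper_width: 0.0292
finger_force: 35.5
```

>>> {"fn": "carry_out", "kwargs": {"targets": [[[0, 0, 0, 0, -0.2, 0, 15], [0, 0, 0, 0, -0.286, 0, 15], [0, 0, 0, 0, -0.286, 0, 15], [0, 0, 0, 0, -0.286, 0, 15]]]}}

```text
time: 31.42
tcp_pos: [0.527, 0.0902, 0.3547]
tcp_rot: [3.141, -0.0, 0.0]
contact_force: [-0.0, -0.4, -1.3]
gripper_width: 0.029
finger_force: 35.5
```

```bash
python3 -c "
from h import *
o=get_obs();print(o['time'],o['tcp_pos'],o['tcp_rot'],o['gripper_width'],row(.526,.0915,.106,np.pi,o))"
```

```text
31.425 [0.527  0.0902 0.3547] [ 3.1409 -0.0004  0.0002] 0.028973695855765008 (array([ 0., -0., -0.]), array([-0.005, -0.007,  0.468]))
```

>>> {"fn": "carry_out", "kwargs": {"targets": [[[0, 0, 0, -0.005, -0.007, 0.22, 15], [0, 0, 0, -0.005, -0.007, 0.4, 15], [0, 0, 0, -0.005, -0.007, 0.46, 15], [0, 0, 0, -0.005, -0.007, 0.46, 42], [0, 0, 0, -0.005, -0.007, 0.46, 42]]]}}

```text
time: 32.05
tcp_pos: [0.5271, 0.0923, 0.2646]
tcp_rot: [3.142, -0.001, 0.005]
contact_force: [-0.7, 1.1, -0.2]
gripper_width: 0.0421
finger_force: 0.0
```

>>> {"fn": "carry_out", "kwargs": {"targets": [[[0, 0, 0, 0, 0, 0, 42], [0, 0, 0, 0, 0, -0.25, 42], [0, 0, 0, 0, 0.05, -0.47, 42], [0, 0, 0, 0, 0.3, -0.47, 60], [0, 0, 0, 0, 0.55, -0.47, 60]]]}}

```text
time: 32.67
tcp_pos: [0.5263, -0.018, 0.359]
tcp_rot: [3.141, 0.003, 0.007]
contact_force: [-0.3, -0.2, 0.1]
gripper_width: 0.06
finger_force: 0.0
```

>>> {"fn": "carry_out", "kwargs": {"targets": [[[0, 0, 0, 0, 0.3, 0, 60], [0, 0, 0, 0, 0.6, 0, 60], [0, 0, 0, -0.1, 0.85, 0, 60], [0, 0, 0, -0.17, 1, 0, 60]]]}}

```text
time: 33.17
tcp_pos: [0.4913, -0.2196, 0.3578]
tcp_rot: [3.14, -0.003, 0.002]
contact_force: [0.1, -0.5, 0.2]
gripper_width: 0.0599
finger_force: 0.0
```

>>> {"fn": "carry_out", "kwargs": {"targets": [[[0, 0, 0, 0, 0.3, 0, 60], [0, 0, 0, 0, 0.6, 0, 60], [0, 0, -0.05, 0, 0.71, 0, 60], [0, 0, -0.1, 0, 0.71, 0, 60], [0, 0, -0.15, 0, 0.71, 0, 60]]]}}

```text
time: 33.8
tcp_pos: [0.4919, -0.36, 0.3576]
tcp_rot: [3.052, 0.74, 0.001]
contact_force: [-0.7, 0.4, -0.4]
gripper_width: 0.0596
finger_force: 0.0
```

>>> {"fn": "carry_out", "kwargs": {"targets": [[[0, 0, -0.055, 0, 0, 0.05, 60], [0, 0, -0.11, 0, 0, 0.15, 60], [0, 0, -0.165, 0, 0, 0.25, 60], [0, 0, -0.22, 0, 0, 0.35, 60], [0, 0, -0.265, 0, 0, 0.4, 60]]]}}

```text
time: 34.42
tcp_pos: [0.4919, -0.3591, 0.2763]
tcp_rot: [-2.492, -1.912, 0.0]
contact_force: [0.4, -0.1, 0.6]
gripper_width: 0.06
finger_force: 0.0
```

```bash
python3 lookb.py B .492 -.3615 -105.3
```

```text
t 34.425 tcp [ 0.4919 -0.3591  0.2763] q6 -0.4981172568879276 gap 0.05996166719470888
[187 279 248 327] 0.75 [ 0.425  -0.4609]
[ 14 205  72 275] 0.63 [ 0.2879 -0.3511]
[237 166 276 233] 0.58 [ 0.4917 -0.3648]
row [-0.    -0.     0.002] [-0.012  0.004  0.501]
```

>>> {"fn": "carry_out", "kwargs": {"targets": [[[0, 0, 0, -0.014, 0.004, 0.2, 60], [0, 0, 0, -0.014, 0.004, 0.4, 60], [0, 0, 0, -0.014, 0.004, 0.5, 60], [0, 0, 0, -0.014, 0.004, 0.5, 60], [0, 0, 0, -0.014, 0.004, 0.5, 15]]]}}

```text
time: 35.15
tcp_pos: [0.4928, -0.3629, 0.1785]
tcp_rot: [2.496, 1.903, 0.001]
contact_force: [0.3, -0.4, -0.1]
gripper_width: 0.043
finger_force: 0.0
```

>>> {"fn": "carry_out", "kwargs": {"targets": [[[0, 0, 0, 0, 0, 0, 15], [0, 0, 0, 0, 0, 0, 15], [0, 0, 0, 0, 0, -0.25, 15], [0, 0, 0, 0, 0, -0.55, 15], [0, 0, 0, 0, 0, -0.87, 15]]]}}

```text
time: 35.78
tcp_pos: [0.4916, -0.3619, 0.3508]
tcp_rot: [-2.497, -1.905, 0.0]
contact_force: [0.7, -0.8, -0.6]
gripper_width: 0.0289
finger_force: 35.7
```

>>> {"fn": "carry_out", "kwargs": {"targets": [[[0, 0, 0.055, 0, 0, 0, 15], [0, 0, 0.11, 0, 0, 0, 15], [0, 0, 0.165, 0, 0, 0, 15], [0, 0, 0.22, 0, 0, 0, 15], [0, 0, 0.27, 0, 0, 0, 15]]]}}

```text
time: 36.4
tcp_pos: [0.4918, -0.362, 0.3494]
tcp_rot: [3.062, 0.701, 0.0]
contact_force: [0.2, -0.4, -1.3]
gripper_width: 0.0291
finger_force: 35.8
```

>>> {"fn": "carry_out", "kwargs": {"targets": [[[0, 0, 0.055, 0, 0, 0, 15], [0, 0, 0.11, 0, 0, 0, 15], [0, 0, 0.145, 0, 0, 0, 15], [0, 0, 0.145, 0, 0, 0, 15]]]}}

```text
time: 36.9
tcp_pos: [0.4918, -0.3621, 0.3494]
tcp_rot: [3.141, 0.001, 0.0]
contact_force: [-0.1, 0.1, -1.8]
gripper_width: 0.0297
finger_force: 35.8
```

```bash
python3 -c "
from h import *
o=get_obs();print(o['time'],o['tcp_pos'],o['tcp_rot'],o['gripper_width'],o['q'],row(.602,.116,.202,np.pi,o))"
```

```text
36.9 [ 0.4918 -0.3621  0.3494] [3.1414 0.0011 0.0002] 0.029689856574459373 [-0.7637  0.23    1.6213 -0.      1.2901  0.8064] (array([ 0., -0.,  0.]), array([ 0.553, -2.39 , -0.038]))
```

>>> {"fn": "carry_out", "kwargs": {"targets": [[[0, 0, 0, 0, -0.2, -0.04, 15], [0, 0, 0, 0.05, -0.5, -0.04, 15], [0, 0, 0, 0.1, -0.75, -0.04, 15], [0, 0, 0, 0.15, -1, -0.04, 15]]]}}

```text
time: 37.4
tcp_pos: [0.522, -0.1605, 0.3575]
tcp_rot: [3.141, 0.004, 0.001]
contact_force: [0.8, 0.2, -1.0]
gripper_width: 0.0294
finger_force: 35.8
```

>>> {"fn": "carry_out", "kwargs": {"targets": [[[0, 0, 0, 0.1, -0.25, 0, 15], [0, 0, 0, 0.2, -0.5, 0, 15], [0, 0, 0, 0.3, -0.75, 0, 15], [0, 0, 0, 0.4, -1, 0, 15]]]}}

```text
time: 37.9
tcp_pos: [0.6024, 0.0396, 0.3575]
tcp_rot: [3.141, 0.004, 0.001]
contact_force: [1.0, 0.2, -1.0]
gripper_width: 0.0293
finger_force: 35.8
```

>>> {"fn": "carry_out", "kwargs": {"targets": [[[0, 0, 0, 0, -0.2, 0, 15], [0, 0, 0, 0, -0.39, 0, 15], [0, 0, 0, 0, -0.39, 0, 15], [0, 0, 0, 0, -0.39, 0, 15]]]}}

```text
time: 38.4
tcp_pos: [0.6019, 0.1156, 0.3571]
tcp_rot: [3.141, 0.003, -0.0]
contact_force: [-0.5, -0.2, -0.0]
gripper_width: 0.0293
finger_force: 35.7
```

```bash
python3 -c "
from h import *
o=get_obs();print(o['time'],o['tcp_pos'],o['tcp_rot'],o['gripper_width'],row(.602,.116,.106,np.pi,o))
im=capture('wrist');cv2.imwrite('pics/dr3.png',im[:,:,::-1])"
```

```text
38.4 [0.6019 0.1156 0.3571] [ 3.1411  0.0026 -0.0001] 0.029297185123436674 (array([0.   , 0.   , 0.001]), array([ 0.   , -0.002,  0.481]))
```

View pics/dr3.png

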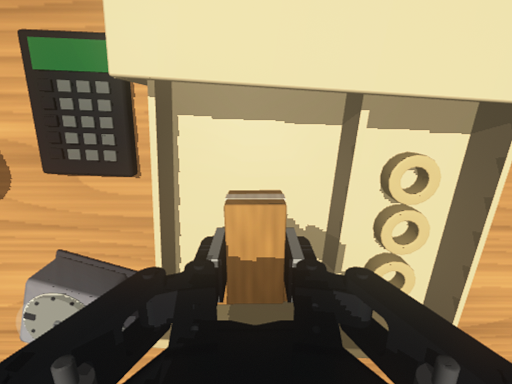

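Carton B is over free floor in the wide compartment at (255,250), and the rolls are at the right. Release and back off in front of the drawer.

>>> {"fn": "carry_out", "kwargs": {"targets": [[[0, 0, 0, 0, 0, 0.22, 15], [0, 0, 0, 0, 0, 0.4, 15], [0, 0, 0, 0, 0, 0.47, 15], [0, 0, 0, 0, 0, 0.47, 42], [0, 0, 0, 0, 0, 0.47, 42]]]}}

```text
time: 39.08
tcp_pos: [0.6031, 0.1155, 0.2652]
tcp_rot: [-3.141, 0.001, -0.005]
contact_force: [1.1, 0.4, 1.1]
gripper_width: 0.042
finger_force: 0.0
```

>>> {"fn": "carry_out", "kwargs": {"targets": [[[0, 0, 0, 0, 0, 0, 42], [0, 0, 0, 0, 0, -0.25, 42], [0, 0, 0, 0, 0, -0.5, 42], [0, 0, 0, -0.25, 0.1, -0.6, 0], [0, 0, 0, -0.5, 0.25, -0.6, 0]]]}}

```text
time: 39.7
tcp_pos: [0.5019, 0.0658, 0.3869]
tcp_rot: [3.141, 0.002, 0.011]
contact_force: [0.4, -1.3, -0.1]
gripper_width: 0.006
finger_force: 0.0
```

>>> {"fn": "carry_out", "kwargs": {"targets": [[[0, 0, 0, -0.25, 0, 0, 0], [0, 0, 0, -0.5, 0, 0, 0], [0, 0, 0, -0.54, 0, 0, 0], [0, 0, 0, -0.54, 0, 0, 0]]]}}

```text
time: 40.2
tcp_pos: [0.3944, 0.0659, 0.3845]
tcp_rot: [3.141, -0.0, 0.006]
contact_force: [0.4, -0.7, -0.2]
gripper_width: 0.0
finger_force: 0.0
```

Run:
```python
from h import *
o=get_obs();print(o['time'],o['tcp_pos'],o['tcp_rot'],o['gripper_width'])
w=capture('wrist');t=capture('top');s=capture('side');p=camera_params("wrist")
for c in ("wrist","top","side"):
  pc=camera_params(c)
  for l in ("box0","roll0"):
    for r in recognise(l,c):
      b=r["box"];print(c,l,np.round(b).astype(int),round(r["conf"],2),px2w(((b[0]+b[2])/2,(b[1]+b[3])/2),.09,pc)[:2])
a=cv2.resize(w,(512,384));b=cv2.resize(s[150:342,160:416],(256*800//512*1,300)) 
b=cv2.resize(s[130:250,200:360],(288,216),interpolation=cv2.INTER_CUBIC);c=cv2.resize(t[130:220,180:300],(288,216),interpolation=cv2.INTER_CUBIC)
r=np.zeros((432,288,3),np.uint8);r[:216]=b;r[216:]=c
a=np.vstack([a,np.zeros((48,512,3),np.uint8)]);cv2.imwrite("pics/fin.png",np.hstack([a,r])[:,:,::-1])
```

```text
40.2 [0.3944 0.0659 0.3845] [ 3.1415 -0.      0.0058] 1.8306286520656614e-05
wrist box0 [135   5 178  84] 0.83 [0.5227 0.15  ]
wrist box0 [203   0 245  77] 0.76 [0.5272 0.091 ]
wrist box0 [ 64   2 445 122] 0.32 [0.5089 0.0645]
wrist roll0 [321  24 377  82] 0.65 [ 0.5158 -0.0176]
wrist roll0 [330   0 386  22] 0.61 [ 0.5479 -0.0223]
wrist roll0 [ 67   0 445 126] 0.32 [0.508  0.0634]
top box0 [205 186 212 199] 0.69 [0.508  0.1439]
top box0 [334 247 348 262] 0.62 [ 0.285  -0.3376]
top box0 [219 180 230 193] 0.52 [0.5286 0.0858]
top box0 [368 209 378 224] 0.47 [ 0.4202 -0.4535]
top roll0 [246 184 262 199] 0.61 [ 0.5115 -0.0241]
top roll0 [252 156 263 170] 0.56 [ 0.616  -0.0348]
top roll0 [250 172 263 183] 0.53 [ 0.5618 -0.0307]
side box0 [285 333 313 359] 0.88 [ 0.3998 -0.5093]
side box0 [215 308 236 336] 0.87 [ 0.2769 -0.4097]
side box0 [334 310 400 344] 0.72 [ 0.5517 -0.5135]
side box0 [248 166 265 176] 0.68 [0.5249 0.0993]
side box0 [263 156 290 173] 0.49 [0.5979 0.1123]
side box0 [244 156 260 168] 0.44 [0.5274 0.1545]
side roll0 [276 186 287 198] 0.68 [ 0.5584 -0.0256]
side roll0 [207 151 215 159] 0.65 [0.4116 0.2345]
side roll0 [290 184 305 192] 0.5 [ 0.6128 -0.0238]
side roll0 [260 186 272 197] 0.45 [ 0.5156 -0.0118]
```

View pics/fin.png

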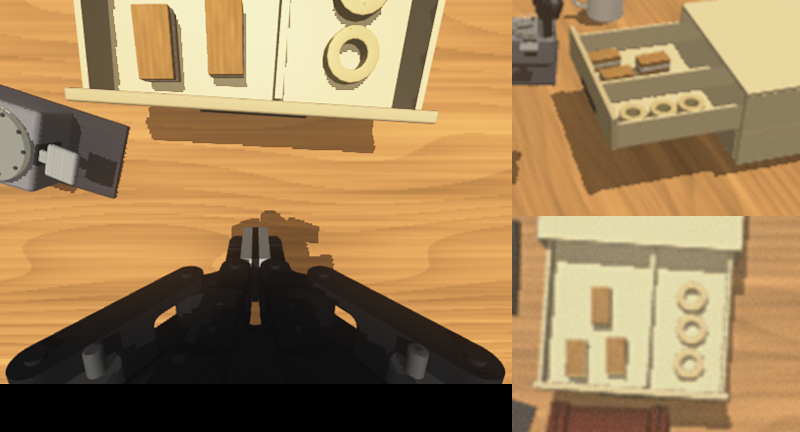

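All three cartons are in the wide compartment and all three rolls in the narrow one; only the red and turquoise decoys are left on the desk. Now the drawer: lower the shut fingers in front of the plate's middle and push.

>>> {"fn": "carry_out", "kwargs": {"targets": [[[0, 0, 0, 0, 0, 0.2, 0], [0, 0, 0, 0, 0, 0.4, 0], [0, 0, 0, 0, 0, 0.53, 0], [0, 0, 0, 0.1, 0, 0.53, 0], [0, 0, 0, 0.2, 0, 0.53, 0]]]}}

```text
time: 41.28
tcp_pos: [0.4344, 0.0658, 0.2764]
tcp_rot: [-3.142, 0.0, 0.002]
contact_force: [0.5, -0.3, -0.3]
gripper_width: 0.0001
finger_force: 0.0
```

>>> {"fn": "carry_out", "kwargs": {"targets": [[[0, 0, 0, 0.05, 0, 0, 0], [0, 0, 0, 0.1, 0.005, 0, 0], [0, 0, 0, 0.15, 0.008, 0, 0], [0, 0, 0, 0.2, 0.01, 0, 0], [0, 0, 0, 0.25, 0.012, 0, 0]]]}}

```text
time: 41.9
tcp_pos: [0.4844, 0.0633, 0.2769]
tcp_rot: [3.141, -0.0, -0.001]
contact_force: [-1.4, -1.1, -0.3]
gripper_width: -0.0002
finger_force: 0.8
```

>>> {"fn": "carry_out", "kwargs": {"targets": [[[0, 0, 0, 0.08, 0.004, 0, 0], [0, 0, 0, 0.16, 0.008, 0, 0], [0, 0, 0, 0.24, 0.012, 0, 0], [0, 0, 0, 0.32, 0.016, 0, 0], [0, 0, 0, 0.4, 0.02, 0, 0]]]}}

```text
time: 42.52
tcp_pos: [0.5648, 0.0592, 0.277]
tcp_rot: [3.141, -0.001, -0.001]
contact_force: [-2.3, -0.6, 1.1]
gripper_width: 0.0002
finger_force: 0.9
```

>>> {"fn": "carry_out", "kwargs": {"targets": [[[0, 0, 0, 0.08, 0.004, 0, 0], [0, 0, 0, 0.16, 0.008, 0, 0], [0, 0, 0, 0.24, 0.012, 0, 0], [0, 0, 0, 0.3, 0.015, 0, 0], [0, 0, 0, 0.32, 0.016, 0, 0]]]}}

```text
time: 43.15
tcp_pos: [0.6289, 0.0562, 0.2772]
tcp_rot: [-3.141, 0.0, -0.002]
contact_force: [-0.6, 0.6, -1.5]
gripper_width: 0.0002
finger_force: 0.0
```

>>> {"fn": "carry_out", "kwargs": {"targets": [[[0, 0, 0, 0.03, 0, 0, 0], [0, 0, 0, 0.06, 0, 0, 0], [0, 0, 0, 0.06, 0, 0, 0]]]}}

```text
time: 43.52
tcp_pos: [0.6404, 0.0563, 0.2773]
tcp_rot: [-3.141, 0.0, -0.002]
contact_force: [-0.7, -0.7, 0.1]
gripper_width: 0.0
finger_force: 0.0
```

>>> {"fn": "carry_out", "kwargs": {"targets": [[[0, 0, 0, 0.03, 0.002, 0, 0], [0, 0, 0, 0.05, 0.003, 0, 0], [0, 0, 0, 0.05, 0.003, 0, 0]]]}}

```text
time: 43.9
tcp_pos: [0.6501, 0.0558, 0.277]
tcp_rot: [-3.141, 0.0, 0.001]
contact_force: [-1.3, 0.6, 0.3]
gripper_width: -0.0002
finger_force: 0.9
```

>>> {"fn": "carry_out", "kwargs": {"targets": [[[0, 0, 0, 0.01, 0, 0, 0], [0, 0, 0, 0.015, 0, 0, 0], [0, 0, 0, 0.015, 0, 0, 0]]]}}

```text
time: 44.28
tcp_pos: [0.6527, 0.0557, 0.277]
tcp_rot: [-3.142, 0.0, 0.002]
contact_force: [-4.2, 0.1, 2.6]
gripper_width: -0.0004
finger_force: 2.4
```

>>> {"fn": "carry_out", "kwargs": {"targets": [[[0, 0, 0, 0.01, 0, 0, 0], [0, 0, 0, 0.015, 0, 0, 0], [0, 0, 0, 0.015, 0, 0, 0]]]}}

```text
time: 44.65
tcp_pos: [0.6561, 0.0555, 0.2771]
tcp_rot: [3.141, -0.0, 0.0]
contact_force: [-3.3, -0.1, 1.6]
gripper_width: 0.0
finger_force: 1.6
```

>>> {"fn": "carry_out", "kwargs": {"targets": [[[0, 0, 0, 0.01, 0, 0, 0], [0, 0, 0, 0.02, 0, 0, 0], [0, 0, 0, 0.02, 0, 0, 0]]]}}

```text
time: 45.02
tcp_pos: [0.6607, 0.0556, 0.2774]
tcp_rot: [-3.141, 0.001, -0.003]
contact_force: [0.2, 0.1, 0.0]
gripper_width: -0.0003
finger_force: 0.0
```

>>> {"fn": "carry_out", "kwargs": {"targets": [[[0, 0, 0, 0.01, 0, 0, 0], [0, 0, 0, 0.02, 0, 0, 0], [0, 0, 0, 0.02, 0, 0, 0]]]}}

```text
time: 45.4
tcp_pos: [0.6639, 0.0556, 0.2772]
tcp_rot: [3.142, -0.0, -0.002]
contact_force: [-4.1, -0.9, 4.1]
gripper_width: -0.0002
finger_force: 2.2
```

>>> {"fn": "carry_out", "kwargs": {"targets": [[[0, 0, 0, 0.01, 0, 0, 0], [0, 0, 0, 0.01, 0, 0, 0]]]}}

```text
time: 45.65
tcp_pos: [0.6647, 0.0556, 0.2772]
tcp_rot: [3.141, -0.0, -0.009]
contact_force: [-12.3, -0.7, 8.8]
gripper_width: -0.0001
finger_force: 6.4
```

>>> {"fn": "carry_out", "kwargs": {"targets": [[[0, 0, 0, 0.01, 0, 0, 0], [0, 0, 0, 0.01, 0, 0, 0]]]}}

```text
time: 45.9
tcp_pos: [0.6655, 0.0556, 0.2772]
tcp_rot: [3.141, 0.0, -0.016]
contact_force: [-21.5, -0.5, 14.7]
gripper_width: -0.0
finger_force: 10.7
```

Force rises steeply against a hard stop at x ≈ .664, so the drawer snapped in. Backing off and checking that it stayed shut.

>>> {"fn": "carry_out", "kwargs": {"targets": [[[0, 0, 0, -0.1, 0, 0, 0], [0, 0, 0, -0.3, 0, 0, 0], [0, 0, 0, -0.5, 0, -0.1, 0], [0, 0, 0, -0.8, 0, -0.2, 0], [0, 0, 0, -1, 0, -0.3, 0]]]}}

```text
time: 46.52
tcp_pos: [0.4662, 0.0558, 0.3374]
tcp_rot: [-3.141, 0.0, -0.001]
contact_force: [0.3, -0.3, 0.2]
gripper_width: 0.0001
finger_force: 0.0
```

>>> {"fn": "carry_out", "kwargs": {"targets": [[[0, 0, 0, -0.2, 0, -0.1, 0], [0, 0, 0, -0.4, 0, -0.2, 0], [0, 0, 0, -0.4, 0, -0.2, 0]]]}}

```text
time: 46.9
tcp_pos: [0.3872, 0.0559, 0.3794]
tcp_rot: [3.141, 0.0, 0.01]
contact_force: [1.0, 0.4, -0.0]
gripper_width: 0.0003
finger_force: 0.0
```

Run:
```python
from h import *
o=get_obs();print(o['time'],o['tcp_pos'],o['contact_force'])
for c in ("top","side"):
    im=capture(c);pc=camera_params(c)
    for l in ("drawer","box0","roll0","lever_pad"): print(c,l,[(np.round(r["box"]).astype(int).tolist(),round(r["conf"],2)) for r in recognise(l,c)])
    if c=="top":   # first cream row (front edge) along three columns
        for y in (.14,.066,-.02):
            col=[];
            for x in np.arange(.50,.72,.005):
                u=w2px((x,y,.137),pc);v=im[int(round(u[1])),int(round(u[0]))].astype(int);col.append(v[2]-0)
            print(y,col)
```

```text
46.9 [0.3872 0.0559 0.3794] [ 0.9951  0.3867 -0.0069]
top drawer [([197, 138, 273, 149], 0.72)]
top box0 [([333, 246, 349, 262], 0.71)]
top roll0 []
top lever_pad []
0.14 [np.int64(90), np.int64(88), np.int64(94), np.int64(94), np.int64(87), np.int64(90), np.int64(93), np.int64(92), np.int64(91), np.int64(100), np.int64(94), np.int64(99), np.int64(96), np.int64(89), np.int64(92), np.int64(92), np.int64(96), np.int64(93), np.int64(86), np.int64(92), np.int64(100), np.int64(98), np.int64(96), np.int64(96), np.int64(68), np.int64(69), np.int64(69), np.int64(64), np.int64(64), np.int64(65), np.int64(67), np.int64(69), np.int64(70), np.int64(67), np.int64(65), np.int64(88), np.int64(139), np.int64(101), np.int64(106), np.int64(167), np.int64(173), np.int64(174), np.int64(168), np.int64(176)]
0.066 [np.int64(93), np.int64(90), np.int64(87), np.int64(91), np.int64(90), np.int64(98), np.int64(98), np.int64(100), np.int64(93), np.int64(92), np.int64(97), np.int64(90), np.int64(92), np.int64(93), np.int64(95), np.int64(91), np.int64(100), np.int64(91), np.int64(90), np.int64(86), np.int64(96),
[... 443 characters left out ...]
t64(92), np.int64(97), np.int64(99), np.int64(106), np.int64(100), np.int64(92), np.int64(92), np.int64(92), np.int64(88), np.int64(96), np.int64(93), np.int64(94), np.int64(96), np.int64(98), np.int64(90), np.int64(65), np.int64(70), np.int64(65), np.int64(71), np.int64(72), np.int64(73), np.int64(72), np.int64(75), np.int64(69), np.int64(67), np.int64(68), np.int64(74), np.int64(113), np.int64(108), np.int64(113), np.int64(166), np.int64(172), np.int64(176), np.int64(171), np.int64(174), np.int64(175), np.int64(173)]
side drawer [([292, 138, 330, 202], 0.58)]
side box0 [([214, 308, 234, 334], 0.95), ([285, 335, 312, 362], 0.73), ([290, 136, 329, 202], 0.54)]
side roll0 []
side lever_pad []
```

```bash
python3 -c "
from station import *
print(close_job())"
```

```text
the job is handed in; nothing more can be done
None
```

I put all three staple cartons in the wide compartment and all three tape rolls in the narrow one, pressed the tally lever three times, and pushed the drawer until its catch snapped in. I then handed the job in at about 47 s; no verdict was shown.

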